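# Set a freshly glued mosaic coaster in the grouting cradle with a trowel

### The job

Take the margin trowel, slide its blade under the freshly glued mosaic coaster that lies on the two drying battens, and carry it level on the blade to the grouting cradle. Set it down on the cradle's two ledges and, with the trowel, push it fully home and hold it pressed gently but firmly against the stop bar for a second; then draw the trowel out and lay it down flat on the bench, let go, clear of cradle and battens. The glue is wet: never touch the coaster with the gripper, tip it or ram it against the cradle, and leave the other things where they are.

Things in the scene. Friction and masses are not known exactly. Their poses are not given: they have to be found in the camera images.
- coaster: The loose coaster: square board 90 x 90 x 8 mm with 3 mm glass chips glued on its face, 85 to 150 g. Origin: centre of its underside; z up, x and y along its edges. It starts on the two battens, its x within 0.08 rad of theirs and its centre within 13 mm of their middle. Another coaster flat on the bench and a stack of blanks are bystanders.
- battens: Fixed drying board, left or right on the bench: base 170 (x) x 130 (y) x 6 mm, two battens along x, 150 x 18 mm, tops 30 mm above the bench. Channel between them 64 mm wide, floor at 6 mm, open at both ends. Origin: centre of the underside, on the bench; x along the battens, pointing away from the robot (within 0.25 rad of world x).
- cradle: Fixed grouting cradle: aluminium base 200 (x) x 150 (y) x 6 mm, two wooden rails along x, 190 mm long, on the side of the bench opposite the battens. Origin: centre of the underside, on the bench; x along the rails, pointing away from the robot (within 0.25 rad of world x). Its end at -x is open; a stop bar crosses its far half.
- cradle_ledges (a point): Centre line of the cradle at ledge height, 30 mm above its origin. Each rail has a flat ledge at this height, 15 mm wide; the open channel between the ledges is 64 mm wide, its floor 24 mm below. Outside the ledges upright cheeks 10 mm high stand 95 mm apart (2.5 mm to spare each side of a coaster), with strips flared outward above them to 20 mm over the ledges.
- cradle_lay (a point): Point on the centre line at ledge height, 50 mm ahead (+x) of the cradle's origin. The rigid stop bar (12 mm thick, from 1 to 19 mm over the ledges, its strap to 36 mm) is clamped with its near face 0 to 30 mm beyond this point, differently each time and not reported: feel for it. Nearer than this point the ledges are free. A coaster slides on them with about 1 N.
- trowel: The loose margin trowel, 190 g: steel blade 100 x 40 x 3 mm; at its root a heel block 30 mm wide and 16 mm high, whose flat front can push a coaster's edge; a cranked tang rises to a level handle. Origin: underside of the blade at its root, below the heel's front face; x along the blade to the tip, z up. It starts flat on the bench in the middle, x within 0.2 rad of world x.
- trowel_grip (a point): Where to hold the trowel, from above and across: on the handle's axis, 70 mm behind the blade's root (-x), 48 mm above the blade's underside. The handle is 24 mm wide (y), 26 mm high and runs from 35 to 130 mm behind the root. The trowel's centre of mass is near the blade's root: grip firmly. It lies flat by itself when let go on the bench.
- trowel_tip (a point): Middle of the blade's tip edge, at the underside: 100 mm ahead of the blade's root.
Mind the look-alikes: they are no part of the job. Of the things like the trowel, leave any that is turquoise; of the rest the larger one is meant.

How it is judged:
By the outcome, as a careful person would: the job done as asked, in the order asked, and still so for the second after the job is handed in, with the robot touching nothing.
It also fails if it takes over 72 s, if anything falls off the work surface, if the arm or the gripper's body presses on something with over 40 N, if the wrist force passes 120 N, or if a joint passes its speed limit or range.

### The arm

A 6-joint arm with a two-finger parallel gripper is mounted at the origin on the work surface. World frame = base frame: x ahead of the robot, y to its left, z up, the work surface at z = 0. Lengths are in m, angles in rad, forces in N, time in s.
With the tool pointing down it reaches from about 0.275 to 0.725 m from the base axis. Payload 15.9 kg.
Tool frame: the origin (TCP) lies on the centre line of the jaws, within the pads' length; the fingertips stand 14 mm ahead of it and the grasp point (between the pads) lies 5 mm behind it; z points along the fingers, y is the direction in which the jaws open and shut (so a half turn about z gives the same grasp; the last joint's range is limited). The gripper opens to 85 mm and grips with 20 to 120 N. Pads are 22 mm wide; open, the fingers measure 114 mm over their backs; the gripper's body (76 mm by 85 mm) begins 54 mm behind the grasp point. The pads swing forward as they close: fully open they stand 13 mm farther back than shut.
Start: joints at [-1.303, 0.213, -0.034, 1.323, 0, 1.571], TCP at [0.132, -0.482, 0.245] pointing down, gripper open.
Joint ranges: [-2.98, 2.98], [-0.74, 1.72], [-1.14, 1.35], [-2.1, 2.04], [-1.57, 1.44], [-3.14, 3.14]. Speed limits (rad/s): [1.89, 1.89, 2.39, 2.57, 3.14, 3.14].

### API

Orientations are given as a unit quaternion [x, y, z, w].
In Python, from cell import bot gives the robot as it stands.
- The arm moves only by the tool send_rows, never from a script. Its argument "motion" is a list of rows, each a list of 3 entries, a list of its own where there are three numbers: the shift along the tool's x, y, z in mm, then the turn, a rotation vector about the tool's x, y, z in rad, then the opening, from 0 (shut) to 1 (fully open). A call has 1 to 12 rows; each row shifts and turns the commanded pose from where the row before left it, along the tool's axes as they then stand; what a row does not reach is not made up. A row lasts 1/10 s, in which the tool goes at most 50 mm and 8.59 degrees, less where a joint would pass 70% of its speed; a pose out of reach is approached as far as the arm can. A call with a gripper value outside its range is refused whole. The fingers move at their own pace and stop on an object; the grip force is fixed at half the most. Time passes only in rows, so rows that do not move let the fingers close. It gives the time, the measured TCP pose, the force and the opening at its end, in the units of the state.
- bot.sense(): the state, without advancing time (a new reading comes with each control period).
- bot.get_image(name): name is "scene" or "side" or "wrist"; returns the picture (480x640x3 uint8, blue, green, red); there is no depth.
- bot.camera_model(name): a dict with "mtx" (3x3 intrinsics, pixels), "k1" (the pictures are not rectified: a ray, as slopes to the right and down, at radius r is drawn at 1 + k1 r^2 times it, then the intrinsics apply), "position" and "attitude" of the camera in the world; the wrist camera has in their place "hand_eye" (4x4, takes a point from camera to tool coordinates, whose origin is the TCP and whose axes are the flange's). Camera axes: x right, y down, z forward; pixel columns grow to the right and rows downward; lengths in m; the calibration is good to about 2 mm. A picture is of the moment at which its call begins: read the wrist's pose just before it. camera_model takes no time and is no camera call.
- bot.hand_in(): hands the job in, once; it reports no verdict.
The state is a dict: "time": time; "qpos": joint angles; "joint_velocities": joint speeds; "effort": joint torques, N m; "eef_pos": TCP position; "tool_rot": TCP orientation; "force": force on the tool from outside, world axes, zero at the start; "torque": the same for the moment, N m; "gripper_width": opening from 0.0 (shut) to 1.0 (fully open).
Only numpy, scipy, OpenCV 4.12 (cv2) and the standard library are available. Lean on these libraries where they do the work, as an engineer would, in place of code of your own. Each camera call takes 0.05 s, during which the arm holds its last target.

## Working session

There is one attempt and no reset: what is moved stays moved. The work goes in short steps, Python scripts to look and compute and a tool call to move; the robot and the scene stay as the last step left them, time stands still between calls to the robot, and variables do not carry over. Pictures are saved under pics/ and viewed, and the job is handed in when it is done.

Besides the shell and the picture viewer there is one more tool, called after "Request:" as name([rows], argument=value, ...), one row to a line, values as JSON. send_rows: Moves the arm, as the interface text tells. Its arguments: {"type":"object","properties":{"motion":{"type":"array"}},"required":["motion"]}

```bash
ls; mkdir -p pics; python3 - <<'E'
from cell import bot
import cv2
s=bot.sense(); print(s)
for n in ["scene","side","wrist"]:
    print(n,bot.camera_model(n))
for n in ["scene","side"]:
    cv2.imwrite(f"pics/{n}0.png",bot.get_image(n))
E
```

```text
pics
{'time': 0.0, 'qpos': array([-1.30296455e+00,  2.13380084e-01, -3.50473508e-02,  1.32349318e+00,
        3.93525827e-06,  1.57077421e+00]), 'joint_velocities': array([-0.00077827, -0.00051143, -0.00140875,  0.00038262,  0.00083999,
        0.00193383]), 'effort': array([ 4.79175505e-03, -6.86153841e+01,  4.87119448e+01,  1.78726885e-02,
        2.49606501e-04,  3.91049497e-06]), 'eef_pos': array([ 0.13223775, -0.48186722,  0.24480886]), 'tool_rot': array([ 9.91045027e-01,  1.33526922e-01, -7.30989702e-05, -5.57373997e-04]), 'force': array([-0.910065  ,  0.64973217,  0.08312038]), 'torque': array([ 0.02320129, -0.00200861, -0.05644727]), 'gripper_width': 1.0002207169560353}
scene {'mtx': array([[441.55043993,   0.        , 319.32795891],
       [  0.        , 441.55043993, 231.72695495],
       [  0.        ,   0.        ,   1.        ]]), 'k1': -0.0809741886138498, 'position': array([ 1.1212773 , -0.03561908,  0.55906966]), 'attitude': array([ 0.65604884,  0.60227617, -0.30470523, -0.3376656 ])}
side {'mtx': array([[591.45083781,   0.        , 322.41869994],
       [  0.        , 591.45083781, 245.37896773],
       [  0.        ,   0.        ,   1.        ]]), 'k1': -0.07783384701399829, 'position': array([0.13733799, 1.14785429, 0.76547009]), 'attitude': array([-0.11519824,  0.86418102, -0.4866916 ,  0.05524325])}
wrist {'mtx': array([[369.26994034,   0.        , 320.15856164],
       [  0.        , 369.26994034, 239.83090942],
       [  0.        ,   0.        ,   1.        ]]), 'k1': -0.010297621913073764, 'hand_eye': array([[-3.94107332e-04, -9.64294780e-01, -2.64830932e-01,
         6.70211909e-02],
       [ 9.99999291e-01, -6.77636624e-04,  9.79245154e-04,
        -5.69399333e-04],
       [-1.12374013e-03, -2.64830358e-01,  9.64294363e-01,
        -1.28375252e-01],
       [ 0.00000000e+00,  0.00000000e+00,  0.00000000e+00,
         1.00000000e+00]])}
```

View pics/scene0.png

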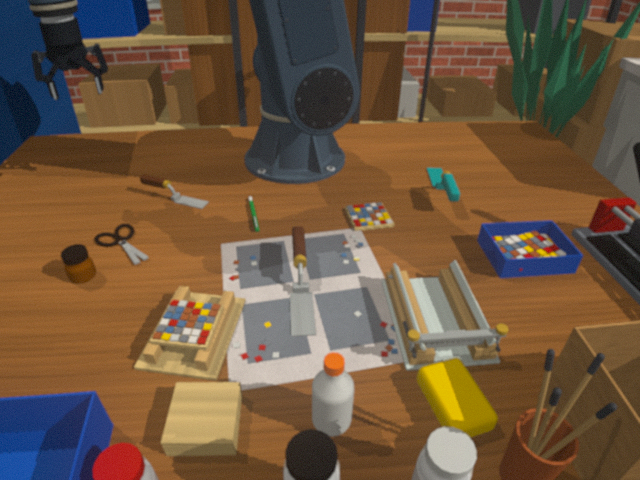

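View pics/side0.png

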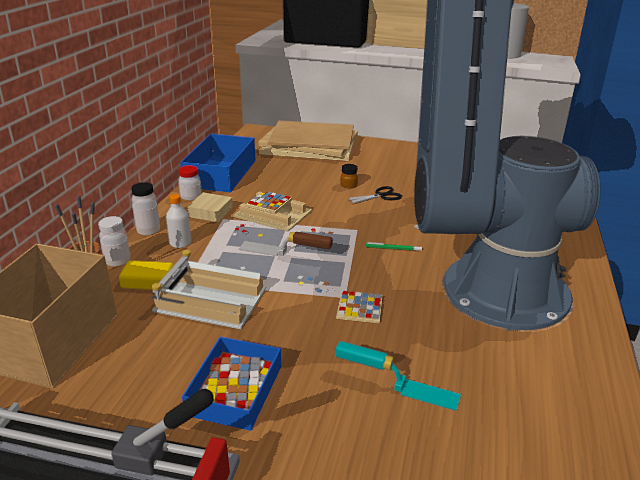

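Candidates for the trowel in the scene view are the brown-handled one in the middle (300,280), a small brown-handled one (175,192) and a turquoise one (440,183). The middle one is not turquoise and is the larger of the other two, so it fits. I'll confirm it with a crop, along with rough positions.

```bash
cat > h.py <<'E'
import numpy as np, cv2
from scipy.spatial.transform import Rotation as R
from cell import bot
def cam(name,s=None):
    m=bot.camera_model(name); K=m["mtx"];k1=m["k1"]
    if "hand_eye" in m:
        T=np.eye(4);T[:3,:3]=R.from_quat(s["tool_rot"]).as_matrix();T[:3,3]=s["eef_pos"]
        T=T@m["hand_eye"]
    else:
        T=np.eye(4);T[:3,:3]=R.from_quat(m["attitude"]).as_matrix();T[:3,3]=m["position"]
    return K,k1,T
def proj(c,P):
    K,k1,T=c;P=np.atleast_2d(P);p=(P-T[:3,3])@T[:3,:3]
    u=p[:,:2]/p[:,2:];r2=(u**2).sum(1,keepdims=True)
    return u*(1+k1*r2)*[K[0,0],K[1,1]]+[K[0,2],K[1,2]]
def unproj(c,uv,z):
    K,k1,T=c;uv=np.atleast_2d(np.array(uv,float))
    d=cv2.undistortPoints(uv.reshape(-1,1,2),K,np.array([k1,0,0,0,0.])).reshape(-1,2)
    r=np.c_[d,np.ones(len(d))]@T[:3,:3].T
    return T[:3,3]+r*((z-T[2,3])/r[:,2])[:,None]
def shot(name,fn):
    s=bot.sense();im=bot.get_image(name)
    cv2.imwrite(f"pics/{fn}.png",im)
    np.save(f"pics/{fn}.npy",np.r_[s["eef_pos"],s["tool_rot"]])
    return im
def savedcam(name,fn):
    v=np.load(f"pics/{fn}.npy");return cam(name,dict(eef_pos=v[:3],tool_rot=v[3:]))
E
python3 - <<'E'
from h import *
c=cam("scene")
for n,uv,z in [("tip",(302,334),0),("root",(303,285),0.003),("handle end",(298,230),.06),("small tip",(205,206),0),("small end",(145,181),.04),
 ("coaster",(188,318),.04),("batten board BL",(140,365),.006),("cradle c",(440,310),.006)]:
    print(n,unproj(c,uv,z)[0].round(3))
im=cv2.imread("pics/scene0.png")
cv2.imwrite("pics/crop0.png",cv2.resize(im[150:350,120:480],(792,440),interpolation=cv2.INTER_CUBIC))
E
```

```text
tip [ 0.635 -0.017  0.   ]
root [ 0.521 -0.008  0.003]
handle end [ 0.426 -0.012  0.06 ]
small tip [ 0.228 -0.222  0.   ]
small end [ 0.166 -0.369  0.04 ]
coaster [ 0.623 -0.197  0.04 ]
batten board BL [ 0.684 -0.268  0.006]
cradle c [0.607 0.224 0.006]
```

View pics/crop0.png

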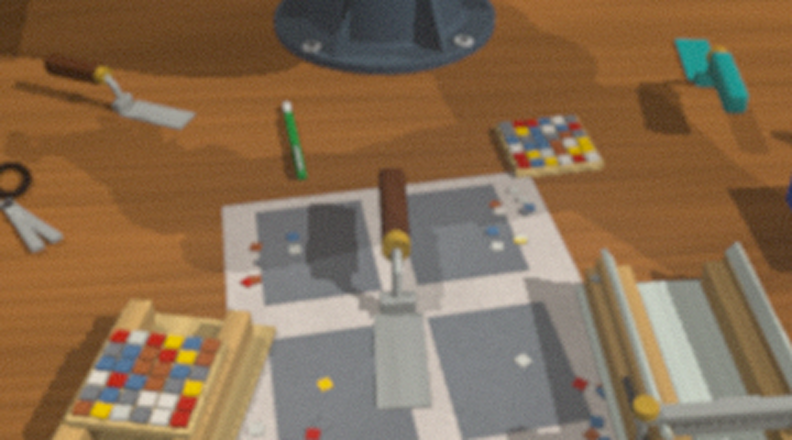

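The crop confirms the middle trowel (blade tip at about (302,334), handle end (298,230)). It is roughly 0.21 m long, against about 0.16 m for the small one. Next I move above the centre for a wrist view.

```bash
cat >> h.py <<'E'
def plan(target,yaw_t=None,s=None):
    "print shift in tool axes (mm) to world target, and turn (rotvec tool) to tool-down with yaw"
    s=s or bot.sense();Rm=R.from_quat(s["tool_rot"]);p=s["eef_pos"]
    e=Rm.as_matrix()[:,0]; yaw=np.arctan2(e[1],e[0])
    print("pos",(p*1000).round(1),"yaw",round(yaw,4),"down",Rm.as_matrix()[:,2].round(4),"t",round(s["time"],2))
    print("shift now-axes mm",(Rm.inv().apply(np.array(target)-p)*1000).round(1))
    if yaw_t is not None:
        Rt=R.from_euler("z",yaw_t)*R.from_euler("x",np.pi)
        rv=(Rm.inv()*Rt).as_rotvec();print("turn",rv.round(4))
        print("shift after-turn axes",(Rt.inv().apply(np.array(target)-p)*1000).round(1))
E
python3 -c "
from h import *
plan([.5,0,.30],0.)"
```

```text
pos [ 132.2 -481.9  244.9] yaw 0.2678 down [-2.e-04  9.e-04 -1.e+00] t 0.1
shift now-axes mm [ 482.2 -367.5  -54.8]
turn [-1.000e-03  1.000e-04  2.678e-01]
shift after-turn axes [ 367.8 -481.9  -55.1]
```

Request:
send_rows([
  [[0,0,-27],[0,0,0.134],1],
  [[0,0,-28],[0,0,0.134],1],
  [[37,-48,0],[0,0,0],1],
  [[37,-48,0],[0,0,0],1],
  [[37,-48,0],[0,0,0],1],
  [[37,-48,0],[0,0,0],1],
  [[37,-48,0],[0,0,0],1],
  [[37,-48,0],[0,0,0],1],
  [[37,-48,0],[0,0,0],1],
  [[37,-48,0],[0,0,0],1],
  [[37,-48,0],[0,0,0],1],
  [[37,-48,0],[0,0,0],1],
])

```text
time: 1.3
eef_pos: [0.4384, -0.0842, 0.3002]
tool_rot: [1.0, 0.0, -0.0, 0.0]
force: [0.9, -2.1, 0.4]
gripper_width: 1.001
```

```bash
python3 -c "
from h import *
plan([.5,0,.30],0.)
shot('wrist','w1');print(bot.sense()['qpos'])"
```

```text
pos [438.4 -84.2 300.2] yaw 0.0001 down [-0.e+00 -1.e-04 -1.e+00] t 1.3
shift now-axes mm [ 61.6 -84.1   0.2]
turn [0.0001 0.     0.0001]
shift after-turn axes [ 61.6 -84.2   0.2]
[-1.78926119e-01  1.03915081e-01 -2.80418584e-02  1.43884189e+00
  2.29976071e-03  2.95879332e+00]
```

View pics/w1.png

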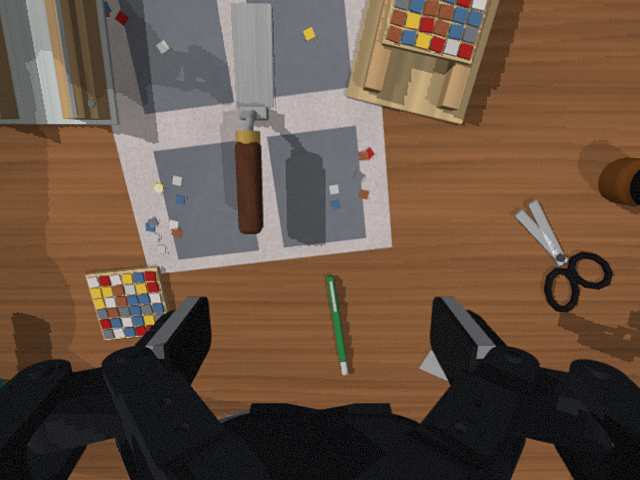

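q6 is at 2.96 rad, so carrying to the cradle (+y) at this yaw would exceed its range. I'll look first, then turn the tool by half a turn for the grasp.

Request:
send_rows([
  [[40,-25,-10],[0,0,0],1],
  [[40,-25,-10],[0,0,0],1],
  [[40,-20,-10],[0,0,0],1],
  [[10,0,0],[0,0,0],1],
  [[0,0,0],[0,0,0],1],
])

```text
time: 1.85
eef_pos: [0.5687, -0.0157, 0.329]
tool_rot: [1.0, 0.0, -0.001, 0.0]
force: [0.4, -0.2, -1.1]
gripper_width: 1.004
```

```bash
python3 -c "
from h import *
shot('wrist','w2');print(bot.sense()['qpos'])"
```

```text
[-2.85110398e-02  3.72986848e-01  3.94174924e-01  1.59354685e+00
 -7.36747777e-05  3.11289532e+00]
```

View pics/w2.png

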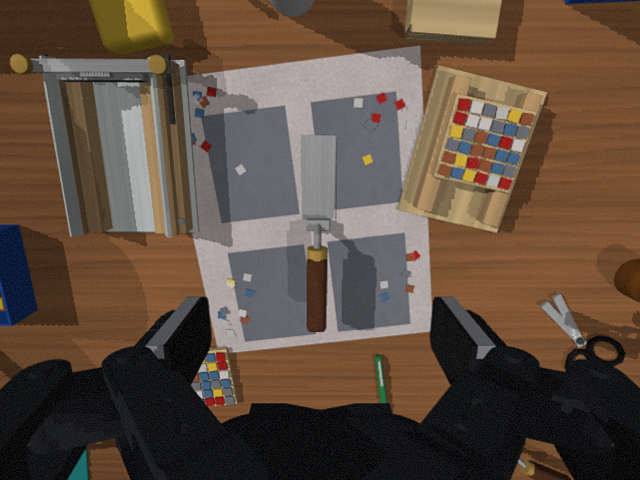

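This view covers everything: trowel blade (302..335,135..220), battens at upper right (400..545,65..230) and cradle at upper left (45..198,55..237), with the stop bar at its far end. I'll enlarge it to pick corners.

```bash
python3 -c "
import cv2
im=cv2.imread('pics/w2.png')
cv2.imwrite('pics/w2a.png',cv2.resize(im[50:250,390:560],None,fx=3.5,fy=3,interpolation=cv2.INTER_CUBIC))
cv2.imwrite('pics/w2b.png',cv2.resize(im[45:245,5:215],None,fx=3,fy=3,interpolation=cv2.INTER_CUBIC))
cv2.imwrite('pics/w2c.png',cv2.resize(im[125:345,280:360],None,fx=4,fy=2.7,interpolation=cv2.INTER_CUBIC))
"
```

```text
(no output)
```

View pics/w2a.png

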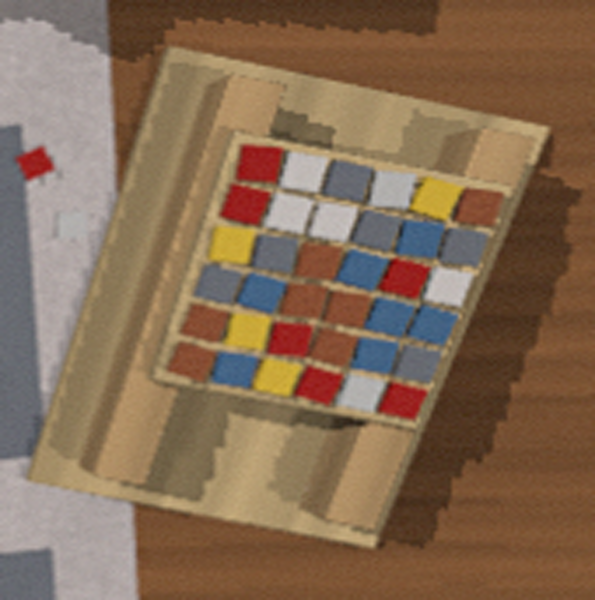

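View pics/w2b.png

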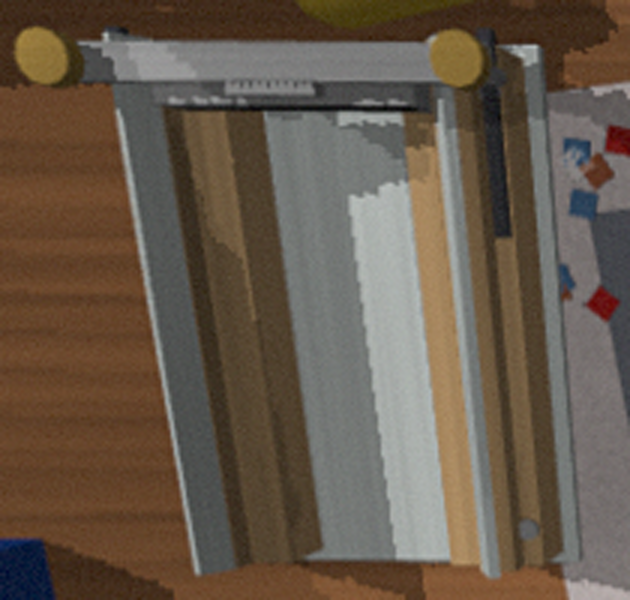

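View pics/w2c.png

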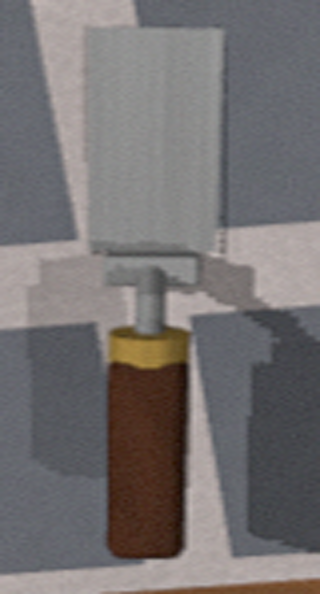

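```bash
cat >> h.py <<'E'
from scipy.optimize import least_squares
def fit(obs,x0):
    "obs: list of (cam, local Nx3, uv Nx2) ; pose x,y,yaw planar at z=0"
    def w(p,L):
        c,s=np.cos(p[2]),np.sin(p[2]);L=np.array(L,float)
        return np.c_[p[0]+c*L[:,0]-s*L[:,1],p[1]+s*L[:,0]+c*L[:,1],L[:,2]]
    f=lambda p:np.concatenate([(proj(c,w(p,L))-np.array(uv)).ravel() for c,L,uv in obs])
    r=least_squares(f,x0,loss="soft_l1");return r.x,f(r.x).reshape(-1,2).round(1),w
E
python3 - <<'E'
from h import *
c=savedcam("wrist","w2")
bl=np.array([[85,65,6],[85,-65,6],[-85,-65,6],[-85,65,6]])/1000
p,r,_=fit([(c,bl,[(438,65.7),(547.1,92.3),(497.1,232.3),(398.6,210)])],[.62,-.2,0]);print("battens",p.round(4),r.tolist())
cl=np.array([[45,45,38],[45,-45,38],[-45,-45,38],[-45,45,38]])/1000
p,r,_=fit([(c,cl,[(457.7,93.3),(536.3,112.7),(509.4,192.7),(433.7,176)])],[.62,-.2,0]);print("coaster",p.round(4),r.tolist())
# trowel crop c: /4+280 , /2.7+125
tl=np.array([[100,20,3],[100,-20,3],[0,20,3],[0,-20,3],[-130,0,48+8]])/1000
uv=[(85,28),(223,28),(88,248),(218,250),(146,558)]
uv=[(a/4+280,b/2.7+125) for a,b in uv]
p,r,_=fit([(c,tl,uv)],[.52,0,0]);print("trowel",p.round(4),r.tolist())
# cradle
kl=np.array([[-100,-75,6],[100,-75,6],[-95,-32,30],[50,-32,30]])/1000
uv=[(580,560),(542,45),(453,563),(405,140)]
uv=[(a/3+5,b/3+45) for a,b in uv]
print(uv)
p,r,_=fit([(c,kl[:3],uv[:3])],[.6,.22,0]);print("cradle",p.round(4),r.tolist())
E
```

```text
battens [ 0.618  -0.1941 -0.2146] [[0.5, -0.3], [-0.3, -0.2], [0.2, 0.0], [-0.4, 0.7]]
coaster [ 0.6287 -0.1965 -0.209 ] [[-0.1, -0.2], [0.8, -0.7], [-0.4, 0.5], [-0.2, 0.5]]
trowel [ 0.5393 -0.0128 -0.0101] [[0.5, -0.7], [-0.2, -0.3], [-0.0, 0.6], [-0.7, 0.2], [0.2, 0.2]]
[(198.33333333333334, 231.66666666666666), (185.66666666666666, 60.0), (156.0, 232.66666666666666), (140.0, 91.66666666666666)]
cradle [ 0.622   0.2115 -0.014 ] [[0.1, 0.7], [0.0, -0.6], [-0.1, 0.1]]
```

Fits are within a pixel. In the batten frame the coaster sits at about (+11, 0) mm. Now the half turn, which brings q6 near 0.

Request:
send_rows([
  [[0,0,0],[0,0,-0.1496],1],
  [[0,0,0],[0,0,-0.1496],1],
  [[0,0,0],[0,0,-0.1496],1],
  [[0,0,0],[0,0,-0.1496],1],
  [[0,0,0],[0,0,-0.1496],1],
  [[0,0,0],[0,0,-0.1496],1],
  [[0,0,0],[0,0,-0.1496],1],
  [[0,0,0],[0,0,-0.1496],1],
  [[0,0,0],[0,0,-0.1496],1],
  [[0,0,0],[0,0,-0.1496],1],
  [[0,0,0],[0,0,-0.1496],1],
  [[0,0,0],[0,0,-0.1496],1],
])

```text
time: 3.1
eef_pos: [0.5664, -0.017, 0.3307]
tool_rot: [0.622, 0.783, 0.0, 0.0]
force: [0.2, -0.9, -0.1]
gripper_width: 1.001
```

Request:
send_rows([
  [[0,0,0],[0,0,-0.1496],1],
  [[0,0,0],[0,0,-0.1496],1],
  [[0,0,0],[0,0,-0.1496],1],
  [[0,0,0],[0,0,-0.1496],1],
  [[0,0,0],[0,0,-0.1496],1],
  [[0,0,0],[0,0,-0.1496],1],
  [[0,0,0],[0,0,-0.1496],1],
  [[0,0,0],[0,0,-0.1496],1],
  [[0,0,0],[0,0,-0.1496],1],
  [[0,40,0],[0,0,0],1],
  [[0,40,0],[0,0,0],1],
  [[0,0,0],[0,0,0],1],
])

```text
time: 4.3
eef_pos: [0.5663, 0.0665, 0.3305]
tool_rot: [-0.001, 1.0, 0.0, -0.0]
force: [-1.1, 0.2, 1.0]
gripper_width: 1.004
```

```bash
python3 -c "
from h import *
plan([.469,-.012,.12],np.pi-0.010)
im=shot('wrist','w3');print(bot.sense()['qpos'])
"
```

```text
pos [566.3  66.5 330.5] yaw -3.1395 down [-2.e-04  9.e-04 -1.e+00] t 4.3
shift now-axes mm [ 97.5 -78.5 210.5]
turn [ 0.0009 -0.0002  0.0121]
shift after-turn axes [ 96.6 -79.5 210.5]
[1.13860005e-01 3.77424966e-01 4.03656288e-01 1.59706539e+00
 1.13863404e-04 1.12180765e-01]
```

View pics/w3.png

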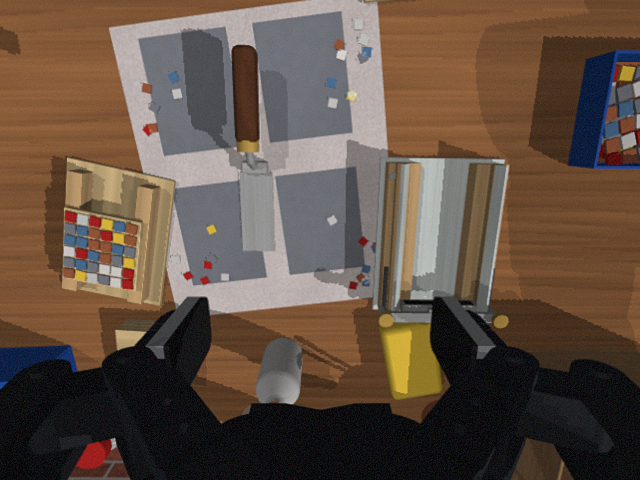

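Everything shows again from the opposite orientation: cradle (372..508,157..315), battens (62..175,157..305), trowel (235..275,45..250). I'll refine the fits with this second view.

```bash
python3 -c "
import cv2
im=cv2.imread('pics/w3.png')
cv2.imwrite('pics/w3a.png',cv2.resize(im[150:310,50:185],None,fx=4,fy=3.7,interpolation=cv2.INTER_CUBIC))
cv2.imwrite('pics/w3b.png',cv2.resize(im[145:330,365:515],None,fx=4,fy=3.2,interpolation=cv2.INTER_CUBIC))
cv2.imwrite('pics/w3c.png',cv2.resize(im[35:260,220:290],None,fx=4,fy=2.6,interpolation=cv2.INTER_CUBIC))
"
```

```text
(no output)
```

View pics/w3a.png

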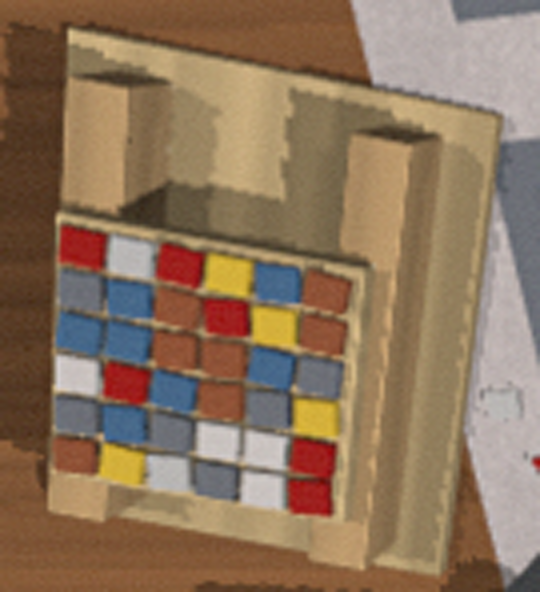

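View pics/w3b.png

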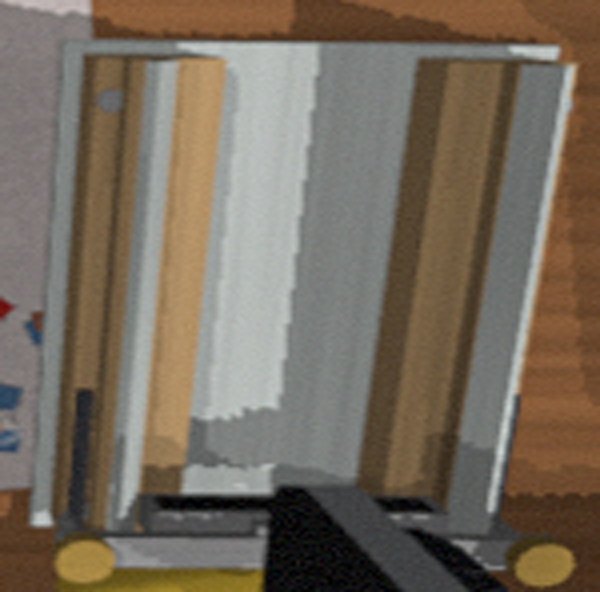

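View pics/w3c.png

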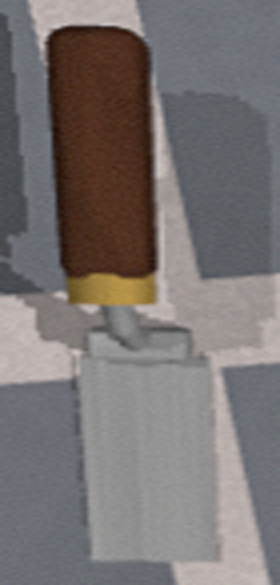

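```bash
python3 - <<'E'
from h import *
c=savedcam("wrist","w2");d=savedcam("wrist","w3")
S=lambda uv,sx,sy,ox,oy:[(a/sx+ox,b/sy+oy) for a,b in uv]
M=lambda a:np.array(a)/1000
ob2=(c,M([[85,65,6],[85,-65,6],[-85,-65,6],[-85,65,6]]),[(438,65.7),(547.1,92.3),(497.1,232.3),(398.6,210)])
ob3=(d,M([[-85,-65,6],[-85,65,6],[85,65,6]]),S([(68,28),(502,113),(442,573)],4,3.7,50,150))
oc2=(c,M([[45,45,38],[45,-45,38],[-45,-45,38],[-45,45,38]]),[(457.7,93.3),(536.3,112.7),(509.4,192.7),(433.7,176)])
oc3=(d,M([[-45,-45,38],[-45,45,38],[45,45,38],[45,-45,38]]),S([(58,212),(368,265),(345,520),(50,478)],4,3.7,50,150))
ok2=(c,M([[-100,-75,6],[100,-75,6],[-95,-32,30]]),S([(580,560),(542,45),(453,563)],3,3,5,45))
ok3=(d,M([[-100,-75,6],[-100,75,6],[100,-75,6],[-95,32,30],[-95,-32,30]]),S([(63,42),(558,45),(32,525),(445,60),(225,58)],4,3.2,365,145))
L=M([[100,20,3],[100,-20,3],[0,20,3],[0,-20,3],[-130,0,56]])
ot2=(c,L,S([(85,28),(223,28),(88,248),(218,250),(146,558)],4,2.7,280,125))
ot3=(d,L,S([(218,560),(92,560),(210,360),(80,360),(100,27)],4,2.6,220,35))
for n,o,x in [("batt",[ob2,ob3],[.6,-.2,0]),("coast",[oc2,oc3],[.6,-.2,0]),("cradle",[ok2,ok3],[.6,.2,0]),("trowel",[ot2,ot3],[.5,0,0])]:
    for q in (o[:1],o[1:],o):
        p,r,_=fit(q,x);print(n,p.round(4),end=' ')
    print(r.tolist())
E
```

```text
batt [ 0.6177 -0.1942 -0.214 ] batt [ 0.6184 -0.1922 -0.2147] batt [ 0.618  -0.1934 -0.2163] [[-0.0, -0.8], [-0.7, -0.4], [-0.6, -0.1], [-1.2, 0.3], [-0.4, -0.5], [-1.6, -0.2], [-0.9, 0.1]]
coast [ 0.6285 -0.1967 -0.2087] coast [ 0.6291 -0.1948 -0.1948] coast [ 0.6289 -0.1957 -0.2005] [[-1.4, -0.3], [-0.1, -1.6], [-0.7, -0.1], [-0.9, 0.6], [-1.1, -0.6], [-1.0, 0.3], [-0.6, 1.2], [-0.4, -1.3]]
cradle [ 0.6217  0.2115 -0.0146] cradle [ 0.6219  0.2134 -0.0056] cradle [ 0.6217  0.2123 -0.0124] [[-0.4, 0.5], [-1.0, -0.7], [-0.7, -0.0], [-0.7, -1.2], [-0.1, -0.1], [-1.5, 0.3], [0.3, 0.2], [-0.6, -0.1]]
trowel [ 0.539  -0.013  -0.0097] trowel [ 0.5402 -0.0107 -0.0193] trowel [ 0.5396 -0.0118 -0.0148] [[-0.1, -1.3], [-0.8, -0.7], [-1.0, 0.0], [-1.6, -0.2], [-1.4, -0.3], [-1.0, 0.6], [-0.5, 0.1], [-0.4, -0.8], [-0.7, -1.3], [-2.0, -0.9]]
```

Two views agree within 2 mm; the residual is a hand-eye y offset that flips sign with the half turn, so I use the averages. Now to the handle.

Request:
send_rows([
  [[20,-16,30],[0,0,0.0166],1],
  [[20,-16,38],[0,0,0],1],
  [[20,-16,38],[0,0,0],1],
  [[20,-16,38],[0,0,0],1],
  [[16,-15,38],[0,0,0],1],
  [[0,0,38],[0,0,0],1],
  [[0,0,0],[0,0,0],1],
])

```text
time: 5.05
eef_pos: [0.4666, -0.0152, 0.1071]
tool_rot: [0.009, 1.0, -0.0, -0.003]
force: [-1.4, 0.0, 1.0]
gripper_width: 1.003
```

```bash
python3 -c "
from h import *
plan([.4696,-.0108,.043],np.pi-0.0145)
im=shot('wrist','w4')
"
```

```text
pos [466.6 -15.2 107.1] yaw 3.1226 down [-0.0062  0.     -1.    ] t 5.05
shift now-axes mm [-3.3  4.5 64.1]
turn [-0.0001 -0.0062 -0.0045]
shift after-turn axes [-2.9  4.4 64.1]
```

View pics/w4.png

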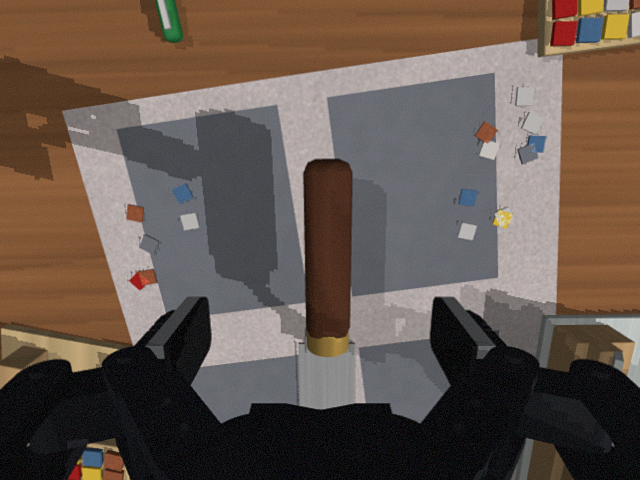

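The handle (305..352,158..345) lies centred between the jaws. Descend the last 64 mm and grip.

Request:
send_rows([
  [[-3,4,20],[0,0,0],1],
  [[0,0,20],[0,0,0],1],
  [[0,0,16],[0,0,0],1],
  [[0,0,7],[0,0,0],1],
  [[0,0,0],[0,0,0],1],
])

```text
time: 5.6
eef_pos: [0.4742, -0.0101, 0.0482]
tool_rot: [0.008, 1.0, -0.0, 0.0]
force: [-0.3, -1.0, 0.1]
gripper_width: 1.0
```

```bash
python3 -c "
from h import *
plan([.4696,-.0108,.043],np.pi-0.0145)
"
```

```text
pos [474.2 -10.1  48.2] yaw 3.1247 down [ 7.e-04 -1.e-04 -1.e+00] t 5.6
shift now-axes mm [ 4.6 -0.7  5.2]
turn [-0.0001  0.0007 -0.0024]
shift after-turn axes [ 4.6 -0.7  5.2]
```

Request:
send_rows([
  [[4.5,-0.5,5],[0,0,0],1],
  [[0,0,0],[0,0,0],1],
  [[0,0,0],[0,0,0],0],
  [[0,0,0],[0,0,0],0],
  [[0,0,0],[0,0,0],0],
  [[0,0,0],[0,0,0],0],
  [[0,0,0],[0,0,0],0],
  [[0,0,0],[0,0,0],0],
])

```text
time: 6.4
eef_pos: [0.4693, -0.0105, 0.0424]
tool_rot: [0.008, 1.0, -0.0, 0.0]
force: [-1.0, -1.5, 4.3]
gripper_width: 0.275
```

```bash
python3 -c "
from h import *
plan([.4696,-.0108,.043],np.pi-0.0145);print(bot.sense())
"
```

```text
pos [469.3 -10.5  42.4] yaw 3.1248 down [ 2.e-04 -1.e-04 -1.e+00] t 6.4
shift now-axes mm [-0.3 -0.3 -0.6]
turn [-0.0001  0.0002 -0.0023]
shift after-turn axes [-0.3 -0.3 -0.6]
{'time': 6.4, 'qpos': array([-2.22457063e-02,  2.92834783e-01, -4.74289027e-01,  8.03466734e-01,
       -4.93858900e-05, -5.41799934e-03]), 'joint_velocities': array([-2.65600044e-03, -1.41392013e-03, -4.85379745e-04,  2.45286070e-03,
       -1.02244800e-03, -7.98636727e-06]), 'effort': array([ 2.60290252e-01, -6.58362222e+01,  3.96459389e+01, -2.67640399e-01,
        1.51068242e-01, -3.45644960e-02]), 'eef_pos': array([ 0.46927744, -0.01045603,  0.04244419]), 'tool_rot': array([ 8.41375667e-03,  9.99964598e-01, -2.61137208e-05,  1.02540356e-04]), 'force': array([-0.99542801, -1.49378797,  4.32566884]), 'torque': array([-0.07847857,  0.04487608, -0.0529324 ]), 'gripper_width': 0.2746162634506572}
```

Gripped at 23 mm, which matches the 24 mm handle. Lift gently, then check tilt.

Request:
send_rows([
  [[0,0,-5],[0,0,0],0],
  [[0,0,-10],[0,0,0],0],
  [[0,0,-20],[0,0,0],0],
  [[0,0,-25],[0,0,0],0],
  [[0,0,-20],[0,0,0],0],
  [[0,0,0],[0,0,0],0],
  [[0,0,0],[0,0,0],0],
])

```text
time: 7.1
eef_pos: [0.4693, -0.0104, 0.1226]
tool_rot: [0.008, 1.0, 0.0, 0.0]
force: [-0.7, -0.2, -2.6]
gripper_width: 0.272
```

```bash
python3 -c "
from h import *
import math
plan([.4083,-.1498,.12],np.pi-0.205);print(bot.sense()['force'],bot.sense()['torque'],bot.sense()['gripper_width'])
im=shot('side','s1');im2=shot('scene','c1')
cv2.imwrite('pics/s1z.png',np.hstack([cv2.resize(im[150:290,210:350],(400,400),interpolation=cv2.INTER_CUBIC),cv2.resize(im2[150:350,200:400],(400,400),interpolation=cv2.INTER_CUBIC)]))
"
```

```text
pos [469.3 -10.4 122.6] yaw 3.1248 down [ 7.e-04  0.e+00 -1.e+00] t 7.1
shift now-axes mm [  58.6 -140.4    2.5]
turn [1.000e-04 7.000e-04 1.882e-01]
shift after-turn axes [  31.3 -148.9    2.6]
[-0.68646164 -0.2003954  -2.57416126] [ 0.00021231  0.21139813 -0.01271152] 0.27234448276738155
```

View pics/s1z.png

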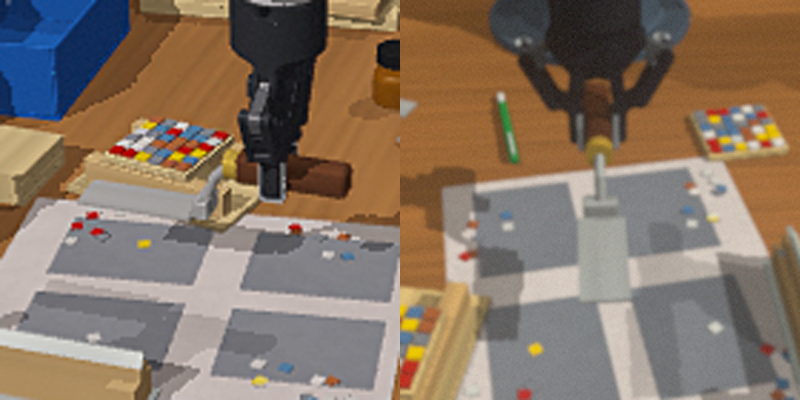

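Lifted in both views. I'll overlay the level model to check for droop.

```bash
cat >> h.py <<'E'
TOOL2T=np.array([-.0703,0,.0424])
def trowel_pts(s,L,pitch=0.):
    "local trowel points -> world; trowel x=-tool x, y=tool y, z=-tool z"
    L=np.array(L,float)
    c_,s_=np.cos(pitch),np.sin(pitch); g=np.array([-.07,0,.048]); d=L-g
    d=np.c_[c_*d[:,0]+s_*d[:,2],d[:,1],-s_*d[:,0]+c_*d[:,2]];L=d+g   # pitch>0: tip down
    t=np.c_[-L[:,0],L[:,1],-L[:,2]]+TOOL2T
    return R.from_quat(s["tool_rot"]).apply(t)+s["eef_pos"]
BL=np.array([[0,20,3],[100,20,3],[100,-20,3],[0,-20,3]])/1000
HEEL=np.array([[0,15,3],[0,15,16],[0,-15,16],[0,-15,3]])/1000
def draw(im,c,P,col):
    cv2.polylines(im,[(proj(c,P)*8).round().astype(np.int32)],True,col,1,cv2.LINE_AA,3)
E
python3 - <<'E'
from h import *
s=bot.sense();out=[]
for n,f,(y0,y1,x0,x1) in [("side","s1",(150,290,210,350)),("scene","c1",(200,340,240,380))]:
    im=cv2.imread(f"pics/{f}.png")[y0:y1,x0:x1];im=cv2.resize(im,(560,560),interpolation=cv2.INTER_CUBIC)
    c=cam(n)
    for pit,col in [(0,(0,255,0)),(.04,(0,0,255))]:
        P=proj(c,trowel_pts(s,BL,pit));P=(P+.5-[x0,y0])*4-.5
        cv2.polylines(im,[(P*8).astype(np.int32)],True,col,1,cv2.LINE_AA,3)
    out.append(cv2.resize(im[100:480] if n=="side" else im[60:440],(400,271)))
    cv2.imwrite(f"pics/ov_{f}.png",im)
E
```

```text
(no output)
```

View pics/ov_s1.png

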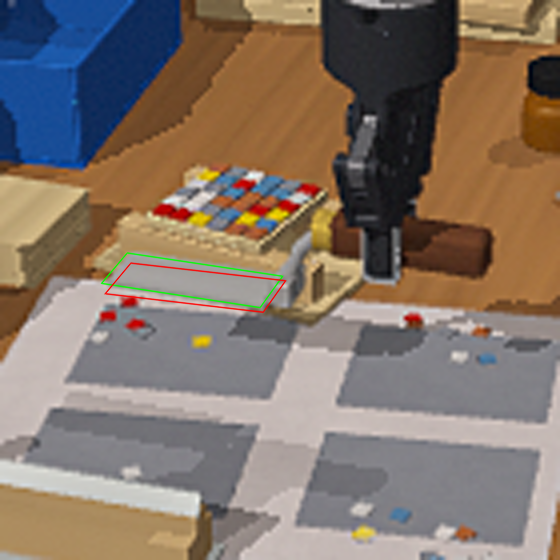

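View pics/ov_c1.png

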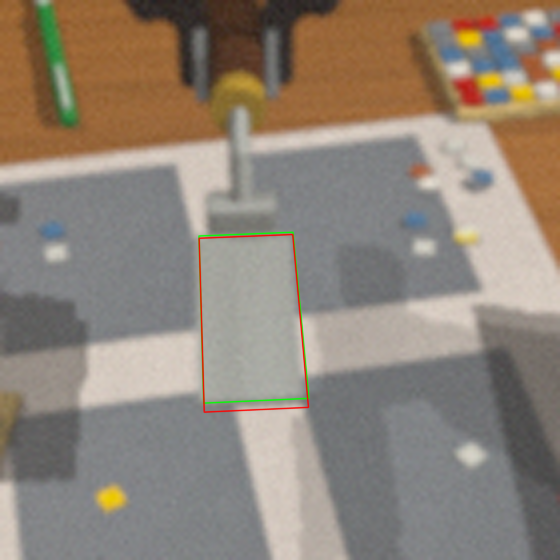

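The green (level) outline fits the blade in both views, so there is no droop. Next, go to the entry in front of the battens.

Request:
send_rows([
  [[0,-10,0],[0,0,0.063],0],
  [[0,-15,0],[0,0,0.063],0],
  [[5,-20,0],[0,0,0.0625],0],
  [[8,-25,0],[0,0,0],0],
  [[8,-30,0],[0,0,0],0],
  [[8,-25,0],[0,0,0],0],
  [[5,-15,0],[0,0,0],0],
  [[0,-6,0],[0,0,0],0],
  [[0,0,0],[0,0,0],0],
  [[0,0,0],[0,0,0],0],
])

```text
time: 8.2
eef_pos: [0.4112, -0.147, 0.122]
tool_rot: [0.102, 0.995, 0.0, -0.0]
force: [0.3, -0.6, -2.4]
gripper_width: 0.271
```

```bash
python3 -c "
from h import *
plan([.4083,-.1498,.0604],np.pi-0.205)
im=shot('scene','c2')
im=shot('wrist','w5')
"
```

```text
pos [ 411.2 -147.   122. ] yaw 2.9364 down [-4.e-04  4.e-04 -1.e+00] t 8.2
shift now-axes mm [ 2.3 -3.4 61.6]
turn [ 0.0003 -0.0004 -0.0002]
shift after-turn axes [ 2.3 -3.3 61.6]
```

View pics/w5.png

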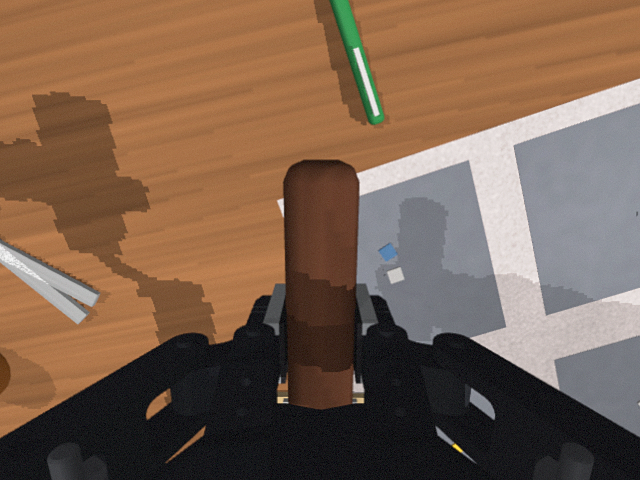

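The wrist view is blocked by the handle, so I use the scene camera. I'll overlay my coaster, batten and cradle models to check them independently.

```bash
cat >> h.py <<'E'
def W(p,L):
    L=np.array(L,float)/1000;c,s=np.cos(p[2]),np.sin(p[2])
    return np.c_[p[0]+c*L[:,0]-s*L[:,1],p[1]+s*L[:,0]+c*L[:,1],L[:,2]]
def overlay(fn,name,box,k,polys,out):
    y0,y1,x0,x1=box;im=cv2.imread(f"pics/{fn}.png")[y0:y1,x0:x1];im=cv2.resize(im,None,fx=k,fy=k,interpolation=cv2.INTER_CUBIC)
    c=cam(name)
    for P,col in polys:
        q=(proj(c,P)+.5-[x0,y0])*k-.5
        cv2.polylines(im,[(q*8).round().astype(np.int32)],True,col,1,cv2.LINE_AA,3)
    cv2.imwrite(f"pics/{out}.png",im)
sq=lambda a,b,z:[[a,b,z],[a,-b,z],[-a,-b,z],[-a,b,z]]
BAT=(.618,-.1932,-.2155);COA=(.6289,-.1957,-.201);CRA=(.6217,.2123,-.012)
E
python3 - <<'E'
from h import *
s=bot.sense()
G=(0,255,0);Rd=(0,0,255)
rect=lambda x0,x1,y0,y1,z:[[x0,y0,z],[x1,y0,z],[x1,y1,z],[x0,y1,z]]
polys=[(W(BAT,sq(85,65,6)),G),(W(COA,sq(45,45,38)),Rd),(W(BAT,rect(-75,75,32,50,30)),G),(W(BAT,rect(-75,75,-50,-32,30)),G),(trowel_pts(s,BL),(255,0,255))]
overlay("c2","scene",(250,390,130,270),4,polys,"ov_c2")
polys=[(W(CRA,sq(100,75,6)),G),(W(CRA,rect(-95,95,32,47,30)),G),(W(CRA,rect(-95,95,-47,-32,30)),G)]
overlay("c2","scene",(250,380,370,520),4,polys,"ov_c2k")
overlay("s1","side",(230,340,140,280),5,polys,"ov_s1k")
E
```

```text
(no output)
```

View pics/ov_c2.png

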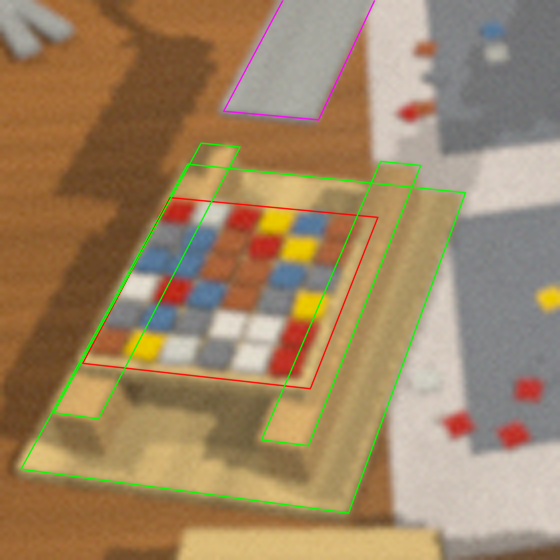

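View pics/ov_c2k.png

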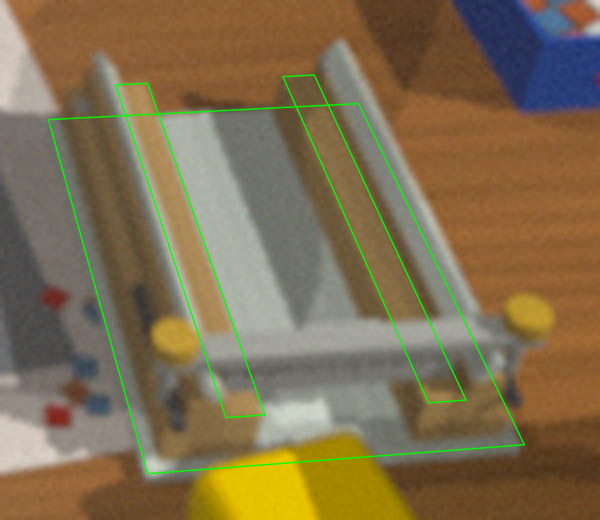

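View pics/ov_s1k.png

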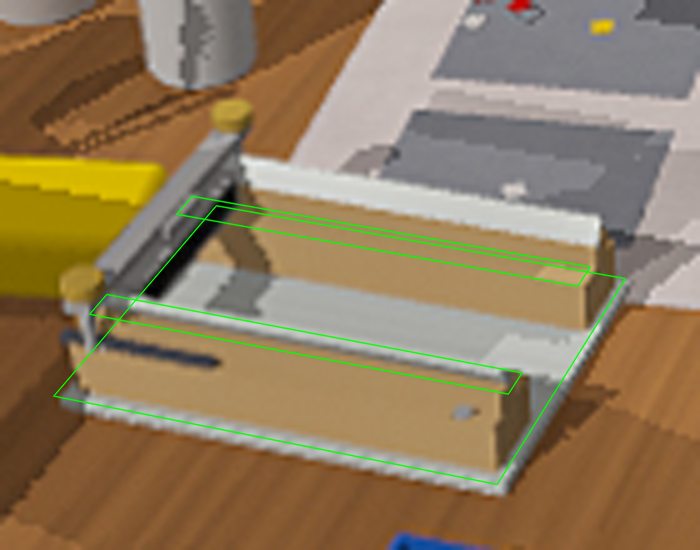

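The batten fit agrees, but the coaster's outline sits to the right of its chips: I had picked the side face's lower edge as the top edge. I'll refit from the chip grid itself, on a larger crop.

```bash
python3 -c "
import cv2
a=cv2.resize(cv2.imread('pics/c2.png')[290:355,145:230],None,fx=9,fy=9,interpolation=cv2.INTER_CUBIC)
cv2.imwrite('pics/c2z.png',a)
a=cv2.resize(cv2.imread('pics/w2.png')[85:200,425:545],None,fx=6,fy=5,interpolation=cv2.INTER_CUBIC)
cv2.imwrite('pics/w2z.png',a)
a=cv2.resize(cv2.imread('pics/w3.png')[200:300,55:150],None,fx=6,fy=6,interpolation=cv2.INTER_CUBIC)
cv2.imwrite('pics/w3z.png',a)
"
```

```text
(no output)
```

View pics/c2z.png

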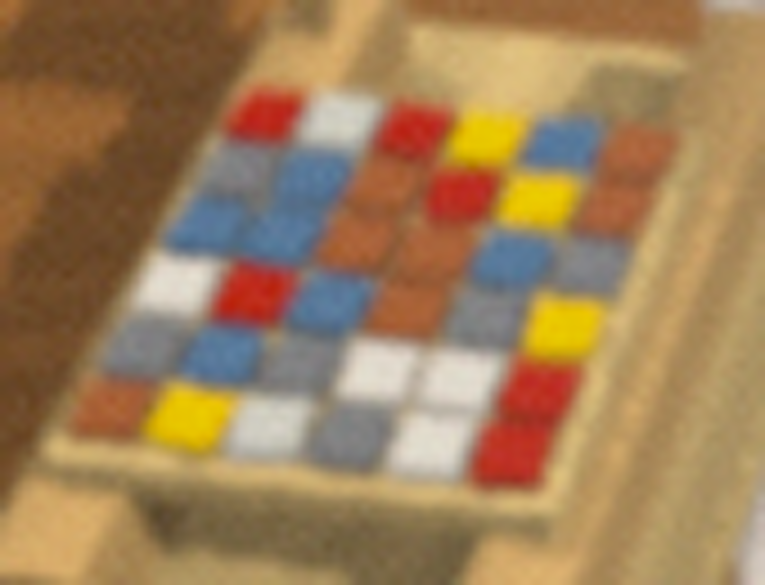

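View pics/w2z.png

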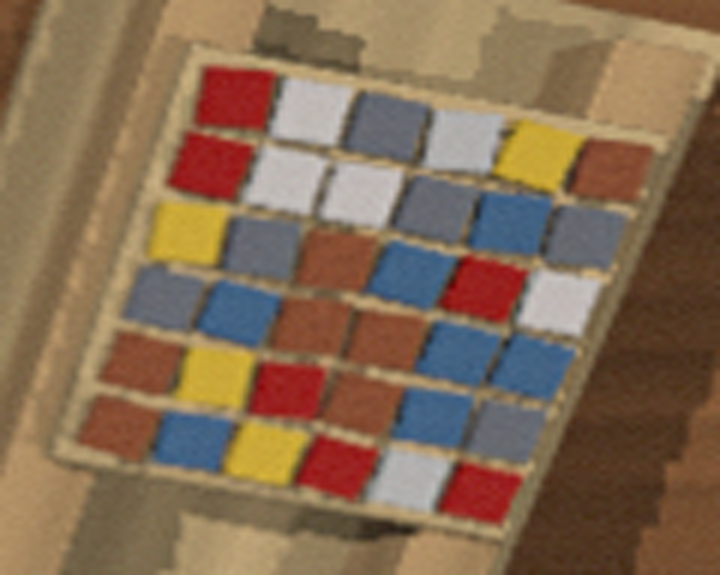

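View pics/w3z.png

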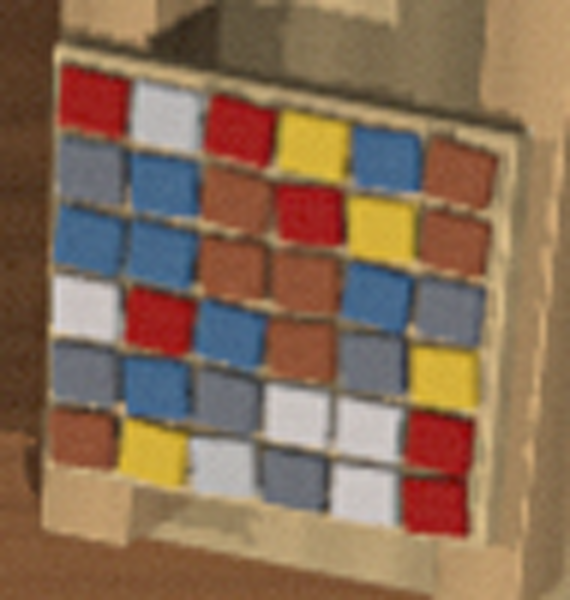

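```bash
python3 - <<'E'
from h import *
cs=cam("scene");c=savedcam("wrist","w2");d=savedcam("wrist","w3")
S=lambda uv,sx,sy,ox,oy:[((a+.5)/sx+ox-.5,(b+.5)/sy+oy-.5) for a,b in uv]
q=np.array([[-1,-1],[-1,1],[1,1],[1,-1]])
for a in (.0345,.035,.0355):
  Q=lambda o:np.c_[q[o]*a,np.full(4,.041)]
  o1=(cs,Q([0,1,2,3]),S([(265,115),(637,150),(513,453),(110,407)],9,9,145,290))
  o2=(c,Q([2,3,0,1]),S([(237,99),(613,168),(481,492),(117,427)],6,5,425,85))
  o3=(d,Q([0,1,2,3]),S([(93,102),(460,170),(436,506),(84,437)],6,6,55,200))
  for o in ([o1],[o2],[o3],[o1,o2,o3]):
    p,r,_=fit(o,[.63,-.2,-.2]);print(a,p.round(4),(r**2).mean().round(2))
E
```

```text
0.0345 [ 0.6291 -0.1974 -0.201 ] 0.31
0.0345 [ 0.629  -0.1961 -0.2025] 0.77
0.0345 [ 0.6281 -0.1953 -0.199 ] 0.67
0.0345 [ 0.6288 -0.1962 -0.2025] 0.81
0.035 [ 0.629  -0.1975 -0.2024] 0.09
0.035 [ 0.6289 -0.1961 -0.2047] 0.2
0.035 [ 0.6282 -0.1954 -0.2008] 0.18
0.035 [ 0.6288 -0.1961 -0.2038] 0.37
0.0355 [ 0.6289 -0.1975 -0.2026] 0.01
0.0355 [ 0.6288 -0.1961 -0.2052] 0.08
0.0355 [ 0.6283 -0.1954 -0.2011] 0.04
0.0355 [ 0.6288 -0.1961 -0.2036] 0.25
```

Coaster refined to about (0.629, -0.1963), yaw -0.204, and all three cameras agree within 2 mm. Lower in front of it with the blade at 18 mm.

Request:
send_rows([
  [[2,-4,20],[0,0,0],0],
  [[0,0,25],[0,0,0],0],
  [[0,0,12],[0,0,0],0],
  [[0,0,4],[0,0,0],0],
  [[0,0,0],[0,0,0],0],
  [[0,0,0],[0,0,0],0],
])

```text
time: 8.9
eef_pos: [0.4088, -0.1509, 0.0619]
tool_rot: [0.102, 0.995, -0.0, 0.0]
force: [-0.0, -0.3, -1.2]
gripper_width: 0.274
```

```bash
python3 - <<'E'
from h import *
plan([.4082,-.1507,.0604],np.pi-0.2045)
plan([.5120,-.1722,.0604],np.pi-0.2045)
s=bot.sense();print(s["force"])
COA=(.6288,-.1964,-.2035)
shot('scene','c3')
shot('side','s3')
rect=lambda x0,x1,y0,y1,z:[[x0,y0,z],[x1,y0,z],[x1,y1,z],[x0,y1,z]]
polys=[(W(BAT,rect(-75,75,32,50,30)),(0,255,0)),(W(BAT,rect(-75,75,-50,-32,30)),(0,255,0)),(W(COA,sq(45,45,30)),(0,0,255)),(trowel_pts(s,BL),(255,0,255))]
overlay("c3","scene",(230,370,140,280),4,polys,"ov_c3")
overlay("s3","side",(180,260,200,360),5,polys,"ov_s3")
E
```

```text
pos [ 408.8 -150.9   61.9] yaw 2.9367 down [ 8.e-04 -3.e-04 -1.e+00] t 8.9
shift now-axes mm [0.6 0.1 1.5]
turn [-0.0001  0.0008 -0.0004]
shift after-turn axes [0.6 0.1 1.5]
pos [ 408.8 -150.9   61.9] yaw 2.9367 down [ 8.e-04 -3.e-04 -1.e+00] t 8.9
shift now-axes mm [-1.054e+02  1.000e-01  1.600e+00]
turn [-0.0001  0.0008 -0.0004]
shift after-turn axes [-1.054e+02  1.000e-01  1.500e+00]
[-4.35172316e-04 -2.65993781e-01 -1.15937027e+00]
```

View pics/ov_c3.png

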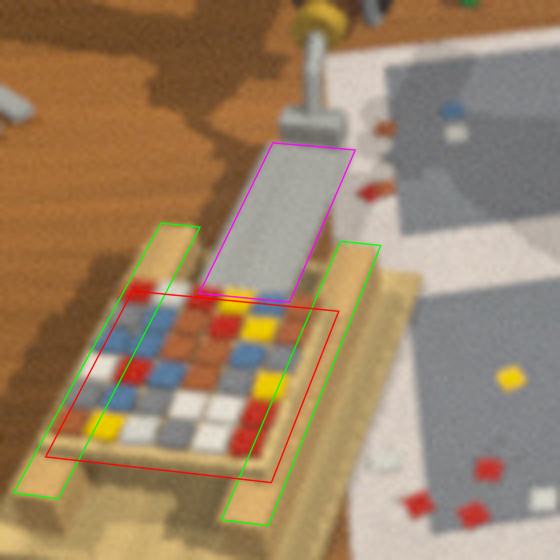

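View pics/ov_s3.png

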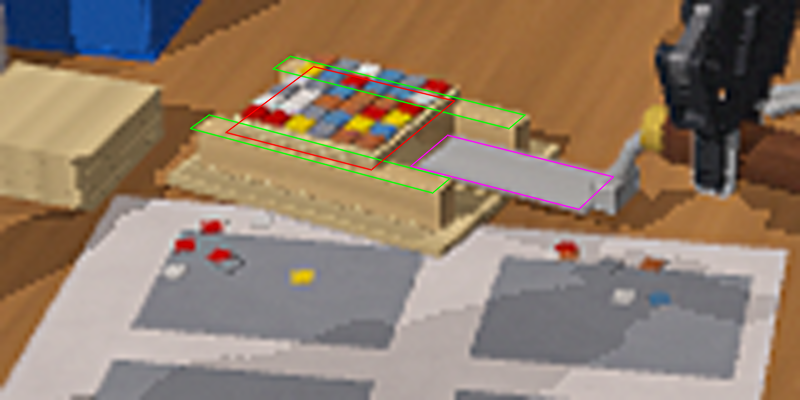

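Blade and channel line up: about 12 mm either side at the tip, blade top 8–9 mm below the coaster. Slide in.

Request:
send_rows([
  [[-8,0,1],[0,0,0],0],
  [[-14,0,0],[0,0,0],0],
  [[-16,0,0],[0,0,0],0],
  [[-16,0,0],[0,0,0],0],
  [[-16,0,0],[0,0,0],0],
  [[-16,0,0],[0,0,0],0],
  [[-12,0,0],[0,0,0],0],
  [[-6,0,0],[0,0,0],0],
  [[0,0,0],[0,0,0],0],
  [[0,0,0],[0,0,0],0],
  [[0,0,0],[0,0,0],0],
])

```text
time: 10.1
eef_pos: [0.5096, -0.1721, 0.0604]
tool_rot: [0.103, 0.995, 0.0, -0.0]
force: [0.2, -0.6, -2.1]
gripper_width: 0.276
```

```bash
python3 - <<'E'
from h import *
plan([.5120,-.1722,.0604],np.pi-0.2045)
s=bot.sense();print(s["force"],s["torque"])
COA=(.6288,-.1964,-.2035)
shot('scene','c4')
shot('side','s4')
rect=lambda x0,x1,y0,y1,z:[[x0,y0,z],[x1,y0,z],[x1,y1,z],[x0,y1,z]]
polys=[(trowel_pts(s,BL),(255,0,255)),(trowel_pts(s,HEEL),(255,0,255)),(W(COA,sq(45,45,38)),(0,255,0)),(W(COA,sq(45,45,30)),(0,0,255))]
overlay("c4","scene",(230,370,140,280),4,polys,"ov_c4")
overlay("s4","side",(180,260,200,360),5,polys,"ov_s4")
E
```

```text
pos [ 509.6 -172.1   60.4] yaw 2.9362 down [-2.e-04  1.e-04 -1.e+00] t 10.1
shift now-axes mm [-2.4  0.4 -0. ]
turn [ 0.     -0.0002 -0.0009]
shift after-turn axes [-2.4  0.4 -0. ]
[ 0.18689576 -0.56776475 -2.13425144] [0.03372631 0.12551714 0.0382087 ]
```

View pics/ov_c4.png

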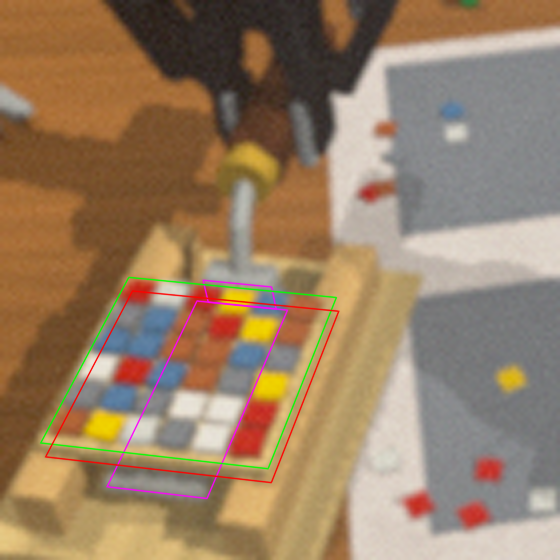

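View pics/ov_s4.png

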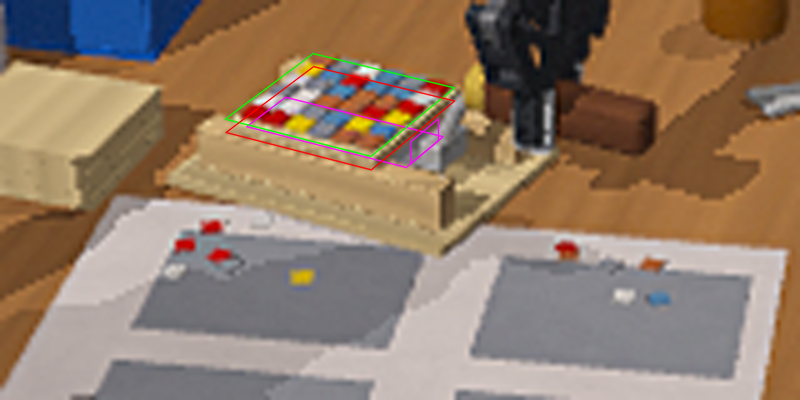

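Blade tip shows out past the far edge at (98..205, 470..500) in the enlarged crop, and the heel is clear by about 6 mm. Advance 2 mm more, then lift slowly.

Request:
send_rows([
  [[-2,0,0],[0,0,0],0],
  [[0,0,-3],[0,0,0],0],
  [[0,0,-3],[0,0,0],0],
  [[0,0,-1.5],[0,0,0],0],
  [[0,0,-1.5],[0,0,0],0],
  [[0,0,-1.5],[0,0,0],0],
  [[0,0,-1.5],[0,0,0],0],
  [[0,0,-2],[0,0,0],0],
  [[0,0,-3],[0,0,0],0],
  [[0,0,0],[0,0,0],0],
  [[0,0,0],[0,0,0],0],
])

```text
time: 11.3
eef_pos: [0.5121, -0.1726, 0.0774]
tool_rot: [0.102, 0.995, -0.0, 0.0]
force: [-0.8, -0.2, -3.4]
gripper_width: 0.272
```

```bash
python3 - <<'E'
from h import *
plan([.5120,-.1722,.0604],np.pi-0.2045)
s=bot.sense();print(s["force"],s["torque"],s["gripper_width"])
a=shot('scene','c5');b=shot('side','s5')
pl=[(trowel_pts(s,BL),(255,0,255))]
overlay("c5","scene",(230,370,140,280),4,pl,"ov_c5")
overlay("s5","side",(180,260,200,360),5,pl,"ov_s5")
E
```

```text
pos [ 512.1 -172.6   77.4] yaw 2.9363 down [ 1.e-04 -1.e-04 -1.e+00] t 11.3
shift now-axes mm [ 0.2  0.4 17. ]
turn [-0.      0.0001 -0.0008]
shift after-turn axes [ 0.2  0.4 17. ]
[-0.79679598 -0.23781542 -3.39154175] [ 0.06437614  0.29525046 -0.01375442] 0.2719826254023048
```

View pics/ov_c5.png

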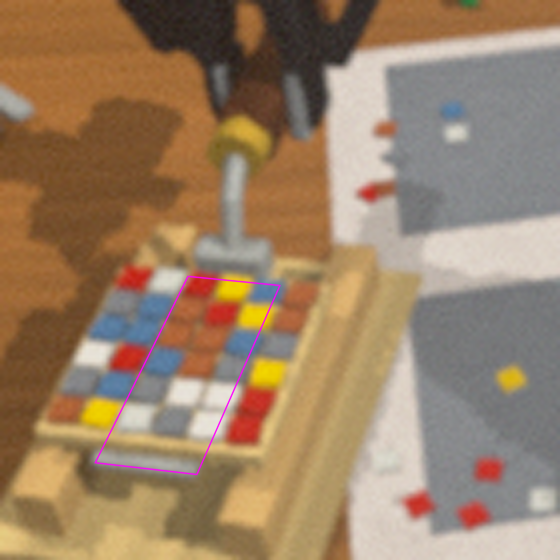

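View pics/ov_s5.png

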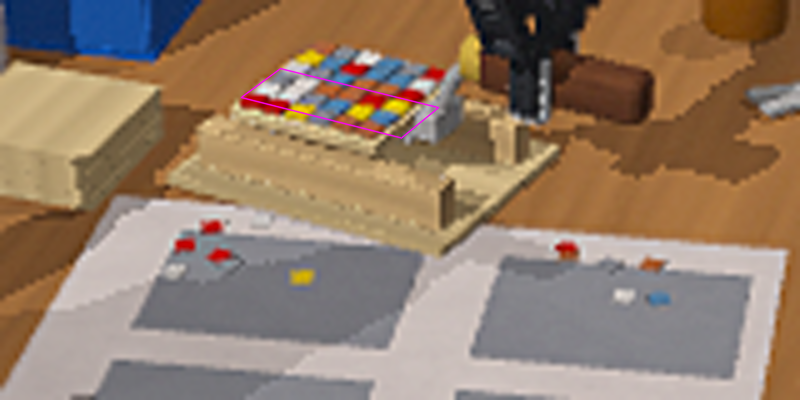

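The coaster rides level and squarely on the blade. Raise and retreat smoothly.

Request:
send_rows([
  [[0,0,-5],[0,0,0],0],
  [[0,0,-10],[0,0,0],0],
  [[3,0,-14],[0,0,0],0],
  [[6,0,-16],[0,0,0],0],
  [[9,0,-14],[0,0,0],0],
  [[10,5,-10],[0,0,-0.008],0],
  [[10,10,-7],[0,0,-0.015],0],
  [[9,15,-4],[0,0,-0.02],0],
  [[6,20,0],[0,0,-0.02],0],
  [[3,24,0],[0,0,-0.02],0],
  [[0,27,0],[0,0,-0.02],0],
  [[0,28,0],[0,0,-0.02],0],
])

```text
time: 12.6
eef_pos: [0.4747, -0.0322, 0.1572]
tool_rot: [0.04, 0.999, 0.0, -0.0]
force: [0.6, 0.2, -3.3]
gripper_width: 0.268
```

Request:
send_rows([
  [[0,28,0],[0,0,-0.02],0],
  [[0,28,0],[0,0,-0.02],0],
  [[0,28,0],[0,0,-0.015],0],
  [[0,28,0],[0,0,-0.01],0],
  [[0,28,0],[0,0,-0.005],0],
  [[0,26,0],[0,0,0],0],
  [[0,22,0],[0,0,0],0],
  [[0,16,0],[0,0,0],0],
  [[0,10,0],[0,0,0],0],
  [[0,5,0],[0,0,0],0],
  [[0,0,0],[0,0,0],0],
  [[0,0,0],[0,0,0],0],
])

```text
time: 13.8
eef_pos: [0.483, 0.184, 0.1573]
tool_rot: [0.006, 1.0, -0.0, -0.0]
force: [0.9, -1.4, -3.0]
gripper_width: 0.273
```

```bash
python3 - <<'E'
from h import *
plan([.4926,.2138,.16],np.pi-0.012)
s=bot.sense();print(s["force"],s["torque"],s["gripper_width"])
a=shot('scene','c6');b=shot('side','s6')
E
```

```text
pos [483.  184.  157.3] yaw 3.1288 down [-2.e-04 -3.e-04 -1.e+00] t 13.8
shift now-axes mm [-9.3 30.  -2.7]
turn [-0.0003 -0.0002 -0.0008]
shift after-turn axes [-9.3 30.  -2.7]
[ 0.87032788 -1.42294646 -3.00592255] [-0.00443687  0.31106088  0.02662544] 0.27298598570275096
```

View pics/c6.png

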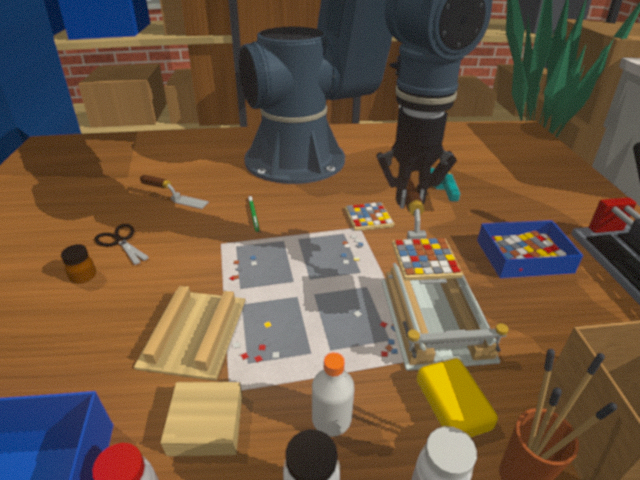

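View pics/s6.png

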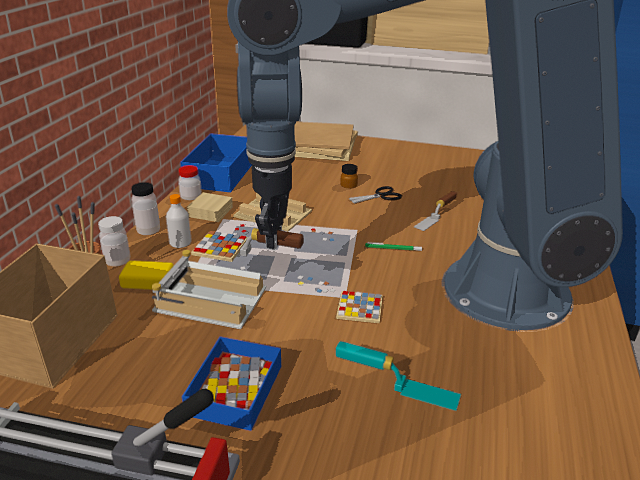

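The coaster is carried level beside the cradle. Now a precise relative measurement, with cradle and coaster in the same camera.

```bash
python3 -c "
import cv2
a=cv2.imread('pics/c6.png');b=cv2.imread('pics/s6.png')
cv2.imwrite('pics/c6a.png',cv2.resize(a[255:375,375:515],None,fx=5,fy=5,interpolation=cv2.INTER_CUBIC))
cv2.imwrite('pics/c6b.png',cv2.resize(a[225:285,385:470],None,fx=8,fy=8,interpolation=cv2.INTER_CUBIC))
cv2.imwrite('pics/s6a.png',cv2.resize(b[220:335,145:275],None,fx=5.5,fy=5,interpolation=cv2.INTER_CUBIC))
"
```

```text
(no output)
```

View pics/c6a.png

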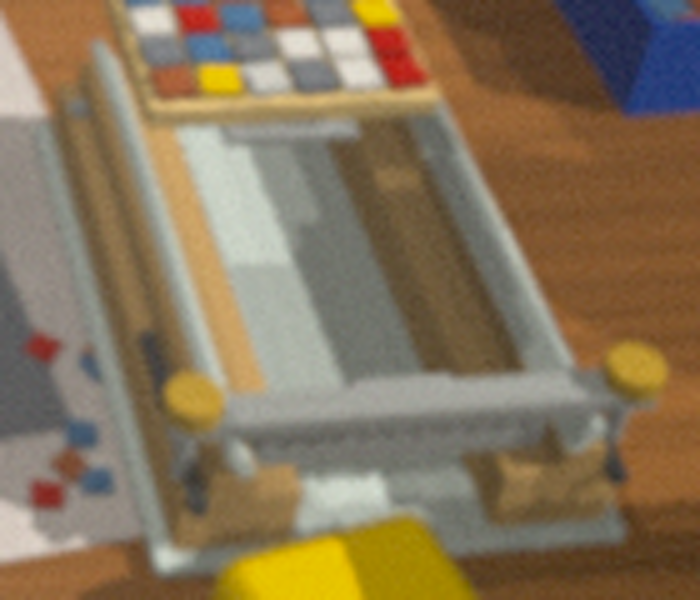

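View pics/c6b.png

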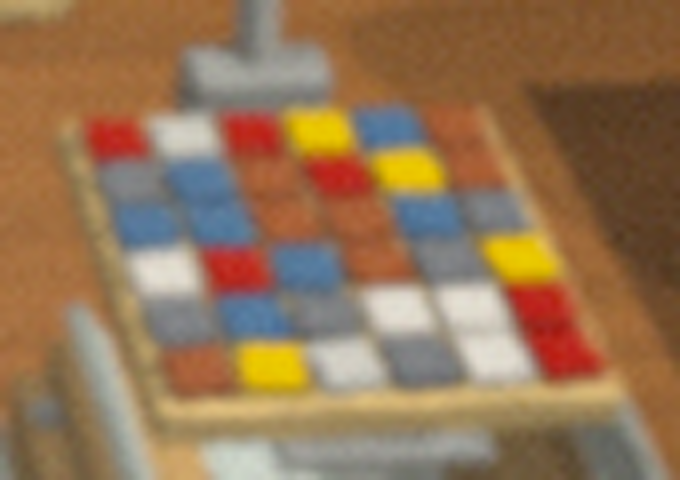

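View pics/s6a.png

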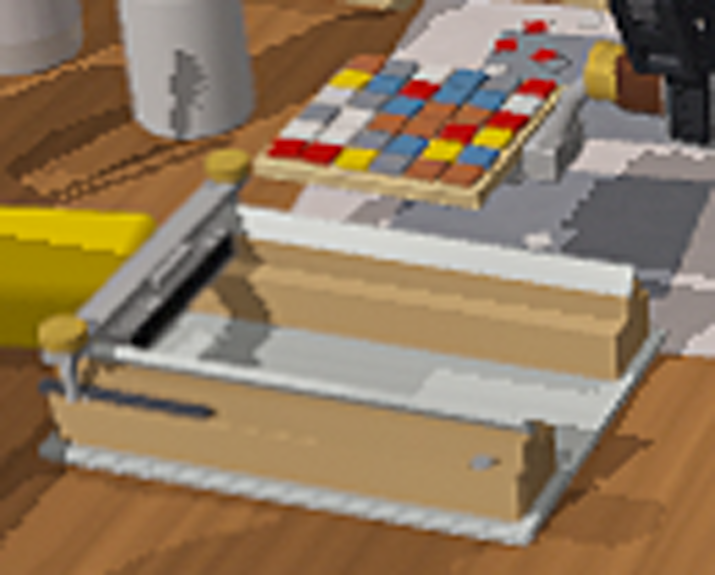

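```bash
python3 - <<'E'
from h import *
cs=cam("scene");sd=cam("side")
s=bot.sense();e=s["eef_pos"];zc=e[2]-.0424+.0145
S=lambda uv,sx,sy,ox,oy:[((a+.5)/sx+ox-.5,(b+.5)/sy+oy-.5) for a,b in uv]
q=np.array([[-1,-1],[-1,1],[1,1],[1,-1]])*.0355
Q=np.c_[q,np.full(4,zc)]
o1=(cs,Q,S([(117,139),(455,122),(570,352),(198,368)],8,8,385,225))
o2=(sd,Q,S([(537,88),(463,173),(288,150),(366,63)],5.5,5,145,220))
M=lambda a:np.array(a)/1000
k1=(cs,M([[100,-75,6],[100,75,6],[-100,-75,6],[95,-32,30],[95,-32,6],[95,32,30],[95,32,6]]),S([(163,555),(622,525),(45,122),(300,468),(298,540),(470,452),(492,522)],5,5,375,255))
k2=(sd,M([[-100,75,6],[-100,-75,6],[100,75,6],[-95,-32,6],[-95,-32,30]]),S([(530,530),(663,333),(45,440),(615,378),(620,330)],5.5,5,145,220))
print("pred coaster", (e[0]+.1191*np.cos(-.0128)).round(4),(e[1]+.1191*np.sin(-.0128)+.0005).round(4),-.0108)
for n,o in [("coast scene",[o1]),("coast side",[o2]),("cradle scene",[k1]),("cradle side",[k2])]:
    p,r,_=fit(o,[.6,.2,0]);print(n,p.round(4),r.tolist())
E
```

```text
pred coaster 0.6021 0.1829 -0.0108
coast scene [ 0.6042  0.1811 -0.0132] [[-0.1, -0.1], [0.2, 0.3], [-0.3, -0.2], [0.2, 0.1]]
coast side [ 0.598   0.1854 -0.0067] [[-0.1, 0.0], [0.3, 0.2], [-0.2, -0.5], [0.0, 0.2]]
cradle scene [ 0.6181  0.2142 -0.0255] [[-1.2, -0.2], [1.2, -0.3], [-0.7, -1.3], [0.7, 2.9], [-1.5, -1.5], [7.6, 3.6], [-0.3, -0.4]]
cradle side [ 0.6192  0.2088 -0.0127] [[-0.2, -0.0], [1.0, -1.7], [-0.6, 0.3], [0.8, -0.1], [-0.6, 0.5]]
```

The fixed cameras carry a few mm of bias and some of those picks were poor. The two-way wrist views are the better reference, so I overlay the cradle's known lines (ledge edges, floor edges, base) on them.

```bash
python3 - <<'E'
from h import *
def ov(fn,box,k,p,out):
    y0,y1,x0,x1=box;im=cv2.resize(cv2.imread(f"pics/{fn}.png")[y0:y1,x0:x1],None,fx=k,fy=k,interpolation=cv2.INTER_CUBIC)
    c=savedcam("wrist",fn)
    for y,z,col in [(75,6,(0,255,0)),(-75,6,(0,255,0)),(32,30,(0,0,255)),(-32,30,(0,0,255)),(32,6,(255,0,255)),(-32,6,(255,0,255)),(47.5,30,(255,255,0)),(-47.5,30,(255,255,0))]:
        e=100 if z==6 and abs(y)==75 else 95
        q=(proj(c,W(p,[[-e,y,z],[e,y,z]]))+.5-[x0,y0])*k-.5
        cv2.polylines(im,[(q*8).round().astype(np.int32)],False,col,1,cv2.LINE_AA,3)
    q=(proj(c,W(p,[[-100,-75,6],[-100,75,6]]))+.5-[x0,y0])*k-.5
    cv2.polylines(im,[(q*8).round().astype(np.int32)],False,(0,255,0),1,cv2.LINE_AA,3)
    cv2.imwrite(f"pics/{out}.png",im)
ov("w2",(45,245,5,215),3,CRA,"ovk2")
ov("w3",(145,330,365,515),3.2,CRA,"ovk3")
E
```

```text
(no output)
```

View pics/ovk2.png

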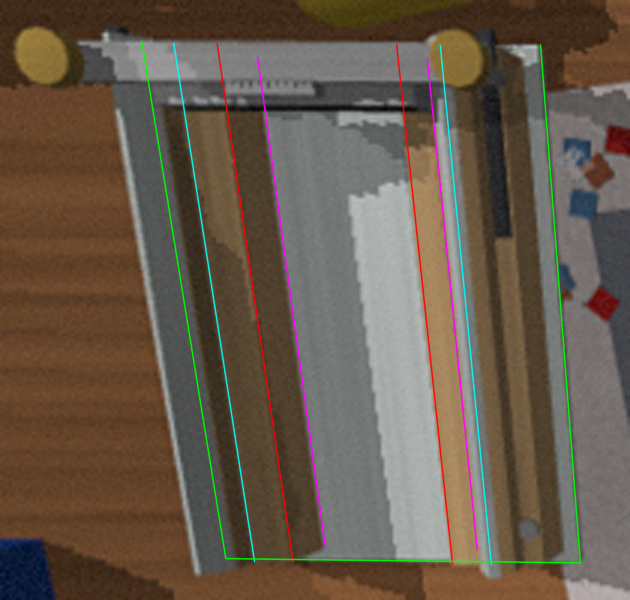

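View pics/ovk3.png

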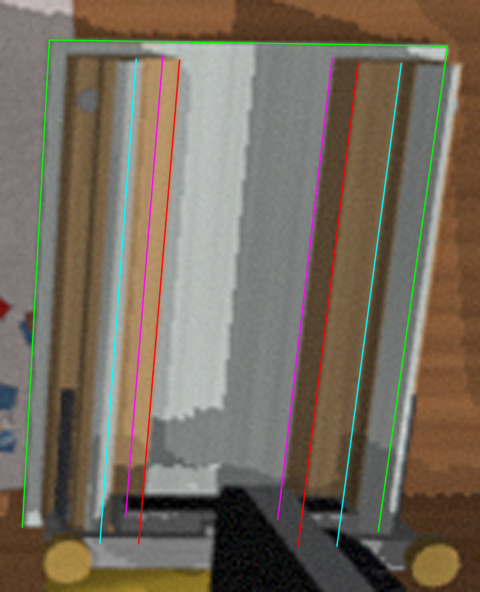

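The overlay matches both wrist views within about 1 px, so cradle = (0.6217, 0.2123, -0.012). Move over the ledges and down to just above the flares.

Request:
send_rows([
  [[-2,5,0],[0,0,0],0],
  [[-3,9,0],[0,0,0],0],
  [[-3,9,0],[0,0,0],0],
  [[-1,5,4],[0,0,0],0],
  [[0,1.5,8],[0,0,0],0],
  [[0,0,12],[0,0,0],0],
  [[0,0,12],[0,0,0],0],
  [[0,0,9],[0,0,0],0],
  [[0,0,5],[0,0,0],0],
  [[0,0,2],[0,0,0],0],
  [[0,0,0],[0,0,0],0],
  [[0,0,0],[0,0,0],0],
])

```text
time: 15.1
eef_pos: [0.4926, 0.214, 0.1057]
tool_rot: [0.006, 1.0, 0.0, 0.0]
force: [-0.7, 0.1, -3.0]
gripper_width: 0.272
```

```bash
python3 - <<'E'
from h import *
plan([.4926,.2134,.1024],np.pi-0.0128)
s=bot.sense();print(s["force"],s["gripper_width"])
a=shot('scene','c7');b=shot('side','s7')
cv2.imwrite('pics/c7a.png',cv2.resize(a[245:375,375:515],None,fx=5,fy=4.6,interpolation=cv2.INTER_CUBIC))
cv2.imwrite('pics/s7a.png',cv2.resize(b[220:335,145:275],None,fx=5.5,fy=5,interpolation=cv2.INTER_CUBIC))
E
```

```text
pos [492.6 214.  105.7] yaw 3.1292 down [ 6.e-04  2.e-04 -1.e+00] t 15.1
shift now-axes mm [ 0.  -0.6  3.3]
turn [0.0003 0.0006 0.0004]
shift after-turn axes [ 0.  -0.6  3.3]
[-0.7055692   0.11142716 -2.95947891] 0.2720306951486535
```

View pics/c7a.png

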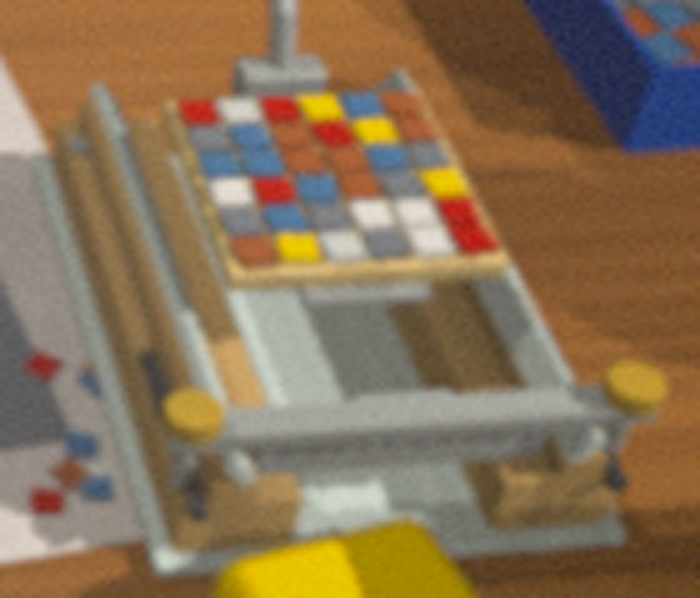

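View pics/s7a.png

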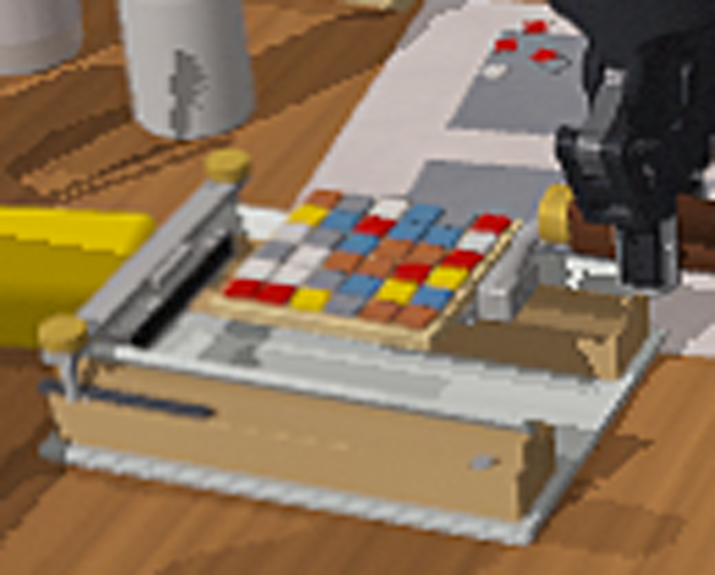

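```bash
python3 - <<'E'
from h import *
s=bot.sense();e=s["eef_pos"];zb=(e[2]-.0424+.003)*1000
C=(e[0]+.1191*np.cos(-.0124),e[1]+.1191*np.sin(-.0124)+.0005,-.0106);print(C,zb)
c=cam("scene")
y0,y1,x0,x1=245,375,375,515;k=5.5
im=cv2.resize(cv2.imread("pics/c7.png")[y0:y1,x0:x1],None,fx=k,fy=4.6,interpolation=cv2.INTER_CUBIC)
def dl(P,col,cl=False):
    q=(proj(c,P)+.5-[x0,y0])*[k,4.6]-.5
    cv2.polylines(im,[(q*8).round().astype(np.int32)],cl,col,1,cv2.LINE_AA,3)
for y,z,col in [(75,6,(0,255,0)),(-75,6,(0,255,0)),(32,30,(0,0,255)),(-32,30,(0,0,255)),(32,6,(255,0,255)),(-32,6,(255,0,255))]:
    dl(W(CRA,[[-95,y,z],[95,y,z]]),col)
dl(W(CRA,sq(100,75,6)),(0,255,0),True)
dl(W(C,sq(45,45,zb+8)),(255,255,0),True)
dl(W(C,sq(45,45,zb)),(255,255,0),True)
cv2.imwrite("pics/ov_c7.png",im)
E
```

```text
(np.float64(0.6117511897379584), np.float64(0.21303684146719115), -0.0106) 66.31523904141339
```

View pics/ov_c7.png

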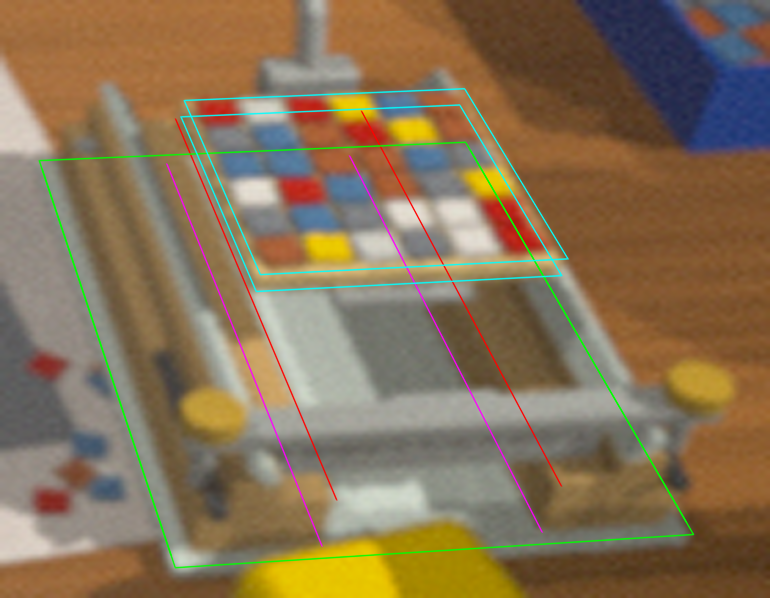

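```bash
python3 - <<'E'
from h import *
c=cam("scene")
x0,y0=375,245
# strip tops: compute y of strip at each image point with z=50
for uv in [(97,85),(402,72),(215,385),(575,375)]:
    p=((uv[0]+.5)/5+x0-.5,(uv[1]+.5)/4.6+y0-.5)
    w=unproj(c,p,.05)[0]; d=w[:2]-np.array(CRA[:2]);a=CRA[2]
    print(uv,(d@[np.cos(a),np.sin(a)]).round(4),(d@[-np.sin(a),np.cos(a)]).round(4))
E
```

```text
(97, 85) -0.0936 -0.0577
(402, 72) -0.0933 0.0559
(215, 385) 0.0616 -0.0543
(575, 375) 0.0668 0.0587
```

```bash
python3 - <<'E'
import cv2
a=cv2.imread('pics/c7.png')
cv2.imwrite('pics/c7b.png',cv2.resize(a[250:345,385:505],None,fx=6.5,fy=6.2,interpolation=cv2.INTER_CUBIC))
E
```

```text
(no output)
```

View pics/c7b.png

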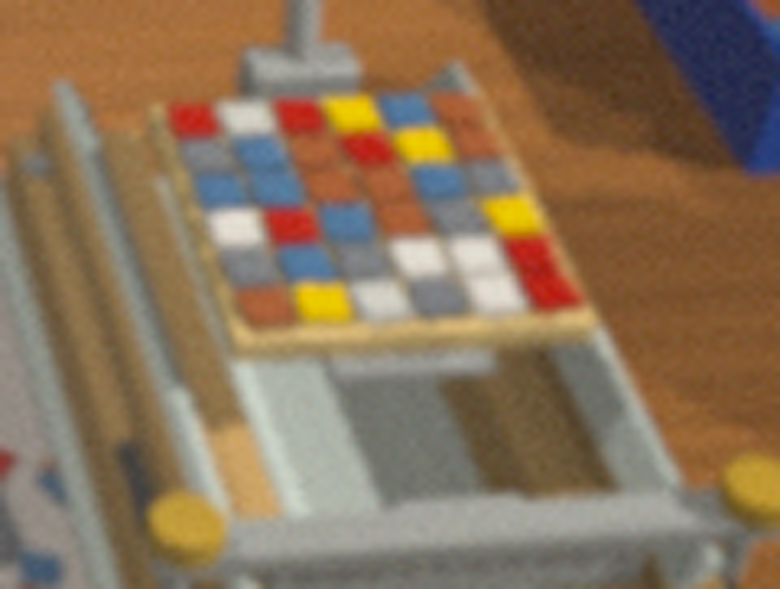

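```bash
python3 - <<'E'
from h import *
cs=cam("scene")
S=lambda uv,sx,sy,ox,oy:[((a+.5)/sx+ox-.5,(b+.5)/sy+oy-.5) for a,b in uv]
q=np.array([[-1,-1],[-1,1],[1,1],[1,-1]])*.0355
p,r,_=fit([(cs,np.c_[q,np.full(4,.0663+.0105)],S([(195,119),(452,106),(553,291),(266,303)],6.5,6.2,385,250))],[.6,.2,0]);print("coaster scene",p.round(4))
# ledge left inner edge & strips along several points at the coaster range in c7b
def loc(uv,z):
    w=unproj(cs,S([uv],6.5,6.2,385,250),z)[0];d=w[:2]-np.array(CRA[:2]);a=CRA[2]
    return (d@[np.cos(a),np.sin(a)]).round(4),(d@[-np.sin(a),np.cos(a)]).round(4)
print("L strip",[loc(u,.05) for u in [(60,85),(140,290),(176,385)]])
print("R strip",[loc(u,.05) for u in [(460,66),(605,330),(685,490)]])
print("L ledge in",[loc(u,.03) for u in [(244,425),(283,515)]])
E
```

```text
coaster scene [ 0.6123  0.2114 -0.0085]
L strip [(np.float64(-0.0931), np.float64(-0.0582)), (np.float64(-0.0081), np.float64(-0.0558)), (np.float64(0.0267), np.float64(-0.055))]
R strip [(np.float64(-0.0934), np.float64(0.0566)), (np.float64(0.016), np.float64(0.0582)), (np.float64(0.0718), np.float64(0.0574))]
L ledge in [(np.float64(0.0235), np.float64(-0.0341)), (np.float64(0.0545), np.float64(-0.0326))]
```

Relative readings scatter around zero (-1.9 to +0.6 mm) and the opening is flared, so I lower slowly while watching force, and stop just above the ledges.

Request:
send_rows([
  [[0,-0.4,4],[0,0,0],0],
  [[0,0,5],[0,0,0],0],
  [[0,0,4],[0,0,0],0],
  [[0,0,3],[0,0,0],0],
  [[0,0,3],[0,0,0],0],
  [[0,0,3],[0,0,0],0],
  [[0,0,2],[0,0,0],0],
  [[0,0,0],[0,0,0],0],
])

```text
time: 16.0
eef_pos: [0.4922, 0.2135, 0.081]
tool_rot: [0.006, 1.0, -0.0, -0.0]
force: [0.7, 1.1, -3.6]
gripper_width: 0.276
```

```bash
python3 - <<'E'
from h import *
plan([.4926,.2134,.1024],np.pi-0.0128)
s=bot.sense();print(s["force"],s["torque"],s["gripper_width"])
a=shot('scene','c8');b=shot('side','s8')
cv2.imwrite('pics/c8a.png',np.hstack([cv2.resize(a[255:350,385:505],(400,317),interpolation=cv2.INTER_CUBIC),cv2.resize(b[235:330,150:270],(400,317),interpolation=cv2.INTER_CUBIC)]))
E
```

```text
pos [492.2 213.5  81. ] yaw 3.1293 down [-3.e-04 -1.e-04 -1.e+00] t 16.0
shift now-axes mm [ -0.4  -0.1 -21.4]
turn [-0.0001 -0.0003  0.0005]
shift after-turn axes [ -0.4  -0.1 -21.4]
[ 0.68140597  1.08687996 -3.55726261] [-0.00696155  0.30739998  0.00545481] 0.27555160119903915
```

View pics/c8a.png

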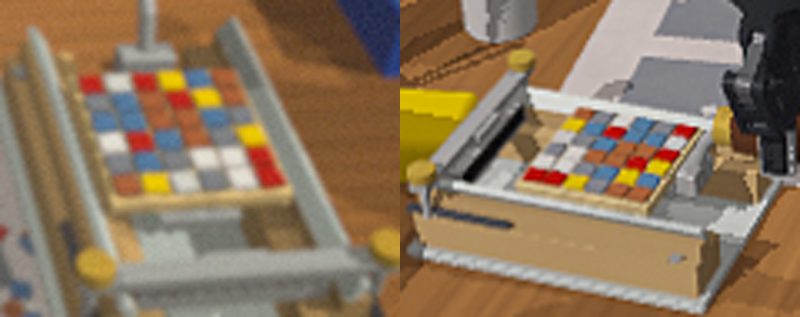

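Request:
send_rows([
  [[0,0,2],[0,0,0],0],
  [[0,0,2],[0,0,0],0],
  [[0,0,2],[0,0,0],0],
  [[0,0,2],[0,0,0],0],
  [[0,0,0],[0,0,0],0],
  [[0,0,0],[0,0,0],0],
])

```text
time: 16.7
eef_pos: [0.4924, 0.2135, 0.0733]
tool_rot: [0.006, 1.0, -0.0, -0.0]
force: [-0.1, 0.7, -2.9]
gripper_width: 0.271
```

```bash
python3 - <<'E'
from h import *
plan([.4926,.2134,.1024],np.pi-0.0128)
s=bot.sense();print(s["force"],s["torque"],s["gripper_width"])
a=shot('scene','c9');b=shot('side','s9')
cv2.imwrite('pics/c9a.png',np.hstack([cv2.resize(a[265:345,395:495],(400,320),interpolation=cv2.INTER_CUBIC),cv2.resize(b[235:315,160:260],(400,320),interpolation=cv2.INTER_CUBIC)]))
E
```

```text
pos [492.4 213.5  73.3] yaw 3.1293 down [-1.e-04 -0.e+00 -1.e+00] t 16.7
shift now-axes mm [ -0.2  -0.1 -29.1]
turn [-0.     -0.0001  0.0005]
shift after-turn axes [ -0.2  -0.1 -29.1]
[-0.1133531   0.66247321 -2.93739579] [-0.01758158  0.27383097 -0.02442359] 0.2711437098765862
```

View pics/c9a.png

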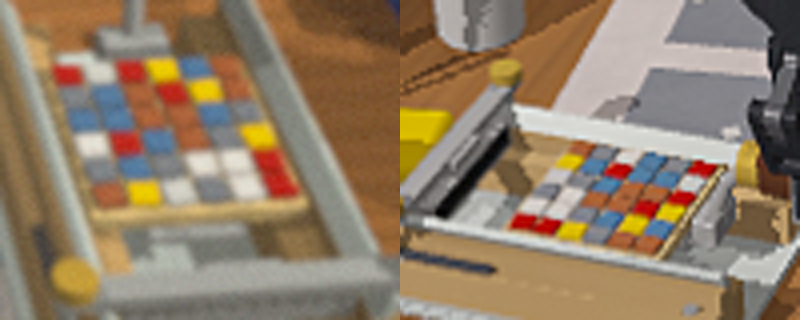

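Level and between the cheeks with no contact force. Set it down, with the blade ending about 8 mm under the coaster.

Request:
send_rows([
  [[0,0,1.5],[0,0,0],0],
  [[0,0,1.5],[0,0,0],0],
  [[0,0,1.5],[0,0,0],0],
  [[0,0,1.5],[0,0,0],0],
  [[0,0,1.5],[0,0,0],0],
  [[0,0,2],[0,0,0],0],
  [[0,0,2],[0,0,0],0],
  [[0,0,0],[0,0,0],0],
  [[0,0,0],[0,0,0],0],
])

```text
time: 17.7
eef_pos: [0.4923, 0.2135, 0.0618]
tool_rot: [0.006, 1.0, -0.0, -0.0]
force: [0.0, 0.1, -2.3]
gripper_width: 0.273
```

```bash
python3 - <<'E'
from h import *
plan([.4926,.2134,.1024],np.pi-0.0128)
s=bot.sense();print(s["force"],s["torque"],s["gripper_width"])
a=shot('scene','c10');b=shot('side','s10')
cv2.imwrite('pics/c10a.png',np.hstack([cv2.resize(a[265:345,395:495],(400,320),interpolation=cv2.INTER_CUBIC),cv2.resize(b[235:315,160:260],(400,320),interpolation=cv2.INTER_CUBIC)]))
E
```

```text
pos [492.3 213.5  61.8] yaw 3.1293 down [-1.e-04 -1.e-04 -1.e+00] t 17.7
shift now-axes mm [ -0.3  -0.1 -40.6]
turn [-0.0001 -0.0001  0.0005]
shift after-turn axes [ -0.3  -0.1 -40.6]
[ 0.04966164  0.10610653 -2.27665177] [ 0.03057953  0.15022622 -0.02199772] 0.2725578060721151
```

View pics/c10a.png

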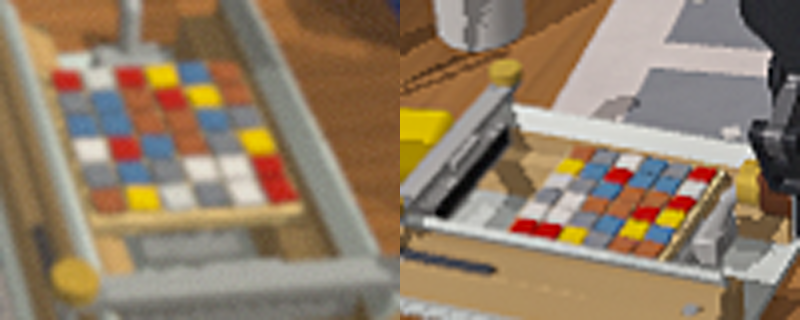

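Seated on the ledges: the pitch torque dropped from 0.30 to 0.15 N·m as the load came off. I'll get a rough stop-bar estimate before feeling for it.

```bash
python3 - <<'E'
from h import *
c=savedcam("wrist","w2")
for uv in [(280,107),(280,82)]:
  for z in (.031,.049):
    w=unproj(c,(uv[0]/3+5,uv[1]/3+45),z)[0]; print(uv,z,((w[:2]-CRA[:2])@[np.cos(CRA[2]),np.sin(CRA[2])]).round(4))
c=savedcam("wrist","w3")
for uv in [(200,497),(200,512)]:
  for z in (.031,.049):
    w=unproj(c,(uv[0]/4+365,uv[1]/3.2+145),z)[0]; print("w3",uv,z,((w[:2]-CRA[:2])@[np.cos(CRA[2]),np.sin(CRA[2])]).round(4))
E
```

```text
(280, 107) 0.031 0.0735
(280, 107) 0.049 0.0711
(280, 82) 0.031 0.0818
(280, 82) 0.049 0.0791
w3 (200, 497) 0.031 0.0746
w3 (200, 497) 0.049 0.0663
w3 (200, 512) 0.031 0.081
w3 (200, 512) 0.049 0.0725
```

The stop is about 72–75 mm ahead, so roughly 42 mm of advance to contact. Push slowly, with a softer touch at first contact.

Request:
send_rows([
  [[-1.5,0,0],[0,0,0],0],
  [[-1.5,0,0],[0,0,0],0],
  [[-1.5,0,0],[0,0,0],0],
  [[-1.5,0,0],[0,0,0],0],
  [[-3,0,0],[0,0,0],0],
  [[-4,0,0],[0,0,0],0],
  [[-4,0,0],[0,0,0],0],
  [[-4,0,0],[0,0,0],0],
  [[-4,0,0],[0,0,0],0],
  [[-3,0,0],[0,0,0],0],
  [[-2,0,0],[0,0,0],0],
  [[0,0,0],[0,0,0],0],
])

```text
time: 19.0
eef_pos: [0.5226, 0.2132, 0.0618]
tool_rot: [0.006, 1.0, 0.0, 0.0]
force: [0.7, 0.3, -1.9]
gripper_width: 0.272
```

```bash
python3 - <<'E'
from h import *
plan([.4926,.2134,.0618],np.pi-0.0128)
s=bot.sense();print(s["force"],s["torque"],s["gripper_width"])
a=shot('scene','c11');b=shot('side','s11')
cv2.imwrite('pics/c11a.png',np.hstack([cv2.resize(a[265:345,395:495],(400,320),interpolation=cv2.INTER_CUBIC),cv2.resize(b[235:315,160:260],(400,320),interpolation=cv2.INTER_CUBIC)]))
E
```

```text
pos [522.6 213.2  61.8] yaw 3.1292 down [ 1.e-04  0.e+00 -1.e+00] t 19.0
shift now-axes mm [30.  -0.1 -0. ]
turn [0.     0.0001 0.0004]
shift after-turn axes [30.  -0.2 -0. ]
[ 0.74718251  0.26223899 -1.89462011] [ 0.020407    0.14966875 -0.00324861] 0.2716445080371058
```

View pics/c11a.png

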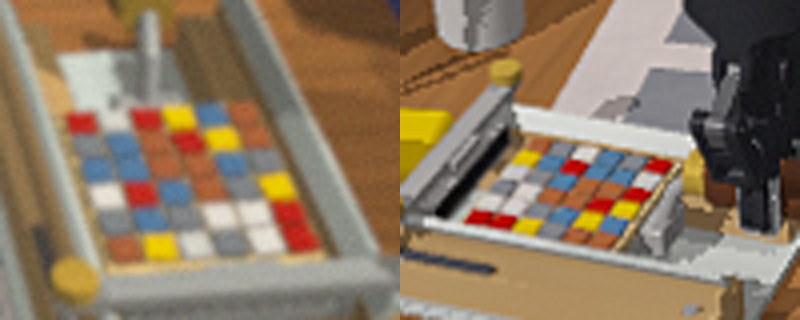

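It is advancing without jamming, with about 10 mm left. Now 1 mm steps.

Request:
send_rows([
  [[-1,0,0],[0,0,0],0],
  [[-1,0,0],[0,0,0],0],
  [[-1,0,0],[0,0,0],0],
  [[-1,0,0],[0,0,0],0],
  [[-1,0,0],[0,0,0],0],
  [[-1,0,0],[0,0,0],0],
])

```text
time: 19.7
eef_pos: [0.5284, 0.2131, 0.0618]
tool_rot: [0.006, 1.0, 0.0, -0.0]
force: [-1.2, -0.4, -1.4]
gripper_width: 0.271
```

Request:
send_rows([
  [[-0.7,0,0],[0,0,0],0],
  [[-0.7,0,0],[0,0,0],0],
  [[-0.6,0,0],[0,0,0],0],
])

```text
time: 20.0
eef_pos: [0.5304, 0.2131, 0.0618]
tool_rot: [0.006, 1.0, 0.0, -0.0]
force: [-0.8, -0.1, -1.0]
gripper_width: 0.275
```

Request:
send_rows([
  [[-0.7,0,0],[0,0,0],0],
  [[-0.7,0,0],[0,0,0],0],
  [[-0.6,0,0],[0,0,0],0],
])

```text
time: 20.3
eef_pos: [0.5324, 0.213, 0.0618]
tool_rot: [0.006, 1.0, -0.0, 0.0]
force: [-1.6, 0.3, -1.2]
gripper_width: 0.268
```

Request:
send_rows([
  [[-0.5,0,0],[0,0,0],0],
  [[-0.5,0,0],[0,0,0],0],
])

```text
time: 20.5
eef_pos: [0.5334, 0.213, 0.0618]
tool_rot: [0.006, 1.0, -0.0, -0.0]
force: [-0.4, 0.9, -1.2]
gripper_width: 0.27
```

Request:
send_rows([
  [[-0.5,0,0],[0,0,0],0],
  [[-0.5,0,0],[0,0,0],0],
])

```text
time: 20.7
eef_pos: [0.5342, 0.213, 0.0618]
tool_rot: [0.006, 1.0, 0.0, -0.0]
force: [-5.5, -0.1, 0.8]
gripper_width: 0.274
```

Request:
send_rows([
  [[-0.5,0,0],[0,0,0],0],
])

```text
time: 20.8
eef_pos: [0.5343, 0.213, 0.0617]
tool_rot: [0.006, 1.0, -0.0, -0.001]
force: [-8.0, -0.7, 3.5]
gripper_width: 0.273
```

Contact with the stop: the force rose to 8 N. Add a little and hold for over a second.

Request:
send_rows([
  [[-0.2,0,0],[0,0,0],0],
  [[0,0,0],[0,0,0],0],
  [[0,0,0],[0,0,0],0],
  [[0,0,0],[0,0,0],0],
  [[0,0,0],[0,0,0],0],
])

```text
time: 21.3
eef_pos: [0.5343, 0.213, 0.0617]
tool_rot: [0.006, 1.0, -0.0, -0.001]
force: [-7.1, 0.4, 2.6]
gripper_width: 0.273
```

```bash
python3 - <<'E'
from h import *
plan([.4926,.2134,.0618],np.pi-0.0128)
s=bot.sense();print(s["force"],s["torque"],s["gripper_width"])
a=shot('scene','c12');b=shot('side','s12')
cv2.imwrite('pics/c12a.png',np.hstack([cv2.resize(a[265:345,395:495],(400,320),interpolation=cv2.INTER_CUBIC),cv2.resize(b[235:315,160:260],(400,320),interpolation=cv2.INTER_CUBIC)]))
E
```

```text
pos [534.3 213.   61.7] yaw 3.1295 down [-1.3e-03 -1.0e-04 -1.0e+00] t 21.3
shift now-axes mm [41.7 -0.1 -0.1]
turn [-0.0001 -0.0013  0.0007]
shift after-turn axes [41.7 -0.1 -0.1]
[-7.13771557  0.42191781  2.57824821] [ 0.01350916  1.38373357 -0.05843697] 0.2729732407134716
```

View pics/c12a.png

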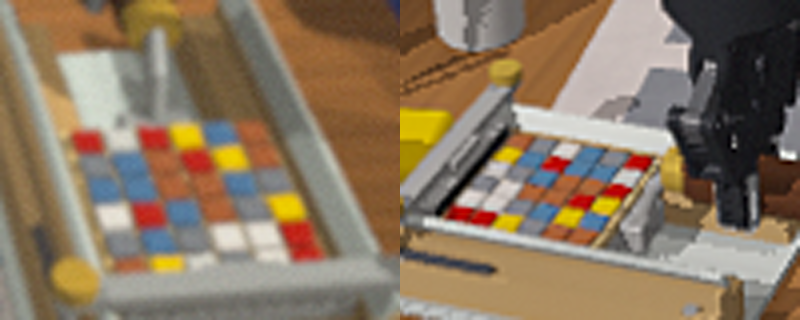

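Steady at about 7 N, coaster flush at the bar and level. Keep holding.

Request:
send_rows([
  [[0,0,0],[0,0,0],0],
  [[0,0,0],[0,0,0],0],
  [[0,0,0],[0,0,0],0],
  [[0,0,0],[0,0,0],0],
  [[0,0,0],[0,0,0],0],
  [[0,0,0],[0,0,0],0],
  [[0,0,0],[0,0,0],0],
  [[0,0,0],[0,0,0],0],
  [[0,0,0],[0,0,0],0],
])

```text
time: 22.3
eef_pos: [0.5343, 0.2129, 0.0617]
tool_rot: [0.006, 1.0, -0.0, -0.001]
force: [-6.9, -0.4, 2.1]
gripper_width: 0.271
```

```bash
python3 - <<'E'
from h import *
plan([.4926,.2134,.0618],np.pi-0.0128)
s=bot.sense();print(s["force"],s["torque"],s["gripper_width"])
b=cv2.imread('pics/s12.png')
overlay("s12","side",(235,330,150,280),6,[(trowel_pts(s,BL),(255,0,255)),(trowel_pts(s,HEEL),(255,0,255))],"ov_s12")
E
```

```text
pos [534.3 212.9  61.7] yaw 3.1295 down [-1.3e-03 -1.0e-04 -1.0e+00] t 22.3
shift now-axes mm [41.7 -0.1 -0.1]
turn [-0.0001 -0.0013  0.0007]
shift after-turn axes [41.7 -0.1 -0.1]
[-6.90991347 -0.42666012  2.13386154] [-0.01706727  1.40446151  0.01752665] 0.27127242878809477
```

View pics/ov_s12.png

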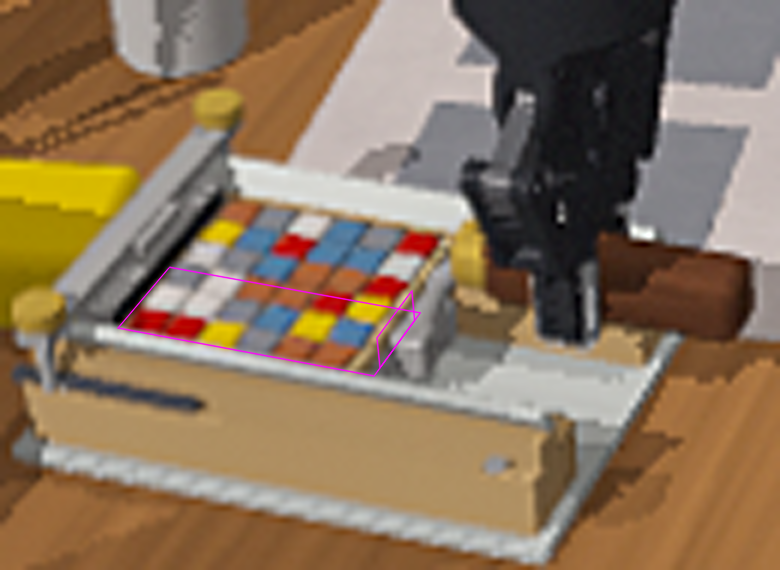

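Held 1.5 s at 7 N. Now draw the trowel straight back.

Request:
send_rows([
  [[1,0,0],[0,0,0],0],
  [[2,0,0.3],[0,0,0],0],
  [[5,0,0.3],[0,0,0],0],
  [[10,0,0],[0,0,0],0],
  [[14,0,0],[0,0,0],0],
  [[16,0,0],[0,0,0],0],
  [[16,0,0],[0,0,0],0],
  [[16,0,0],[0,0,0],0],
  [[16,0,0],[0,0,0],0],
  [[12,0,0],[0,0,0],0],
  [[8,0,0],[0,0,0],0],
  [[0,0,0],[0,0,0],0],
])

```text
time: 23.5
eef_pos: [0.4182, 0.2144, 0.0613]
tool_rot: [0.006, 1.0, -0.0, -0.0]
force: [-0.2, 0.1, -1.4]
gripper_width: 0.269
```

```bash
python3 - <<'E'
from h import *
plan([.40,0,.15],np.pi-0.0128)
s=bot.sense();print(s["force"],s["torque"],s["gripper_width"])
a=shot('scene','c13');b=shot('side','s13')
cv2.imwrite('pics/c13a.png',np.hstack([cv2.resize(a[245:345,375:500],(400,320),interpolation=cv2.INTER_CUBIC),cv2.resize(b[225:335,150:287],(400,320),interpolation=cv2.INTER_CUBIC)]))
E
```

```text
pos [418.2 214.4  61.3] yaw 3.1299 down [-1.e-04 -0.e+00 -1.e+00] t 23.5
shift now-axes mm [  15.7 -214.6  -88.7]
turn [-0.     -0.0001  0.0011]
shift after-turn axes [  15.5 -214.6  -88.7]
[-0.23994048  0.05647307 -1.36354721] [-0.00663108  0.18490815 -0.00513927] 0.2692239185110779
```

View pics/c13a.png

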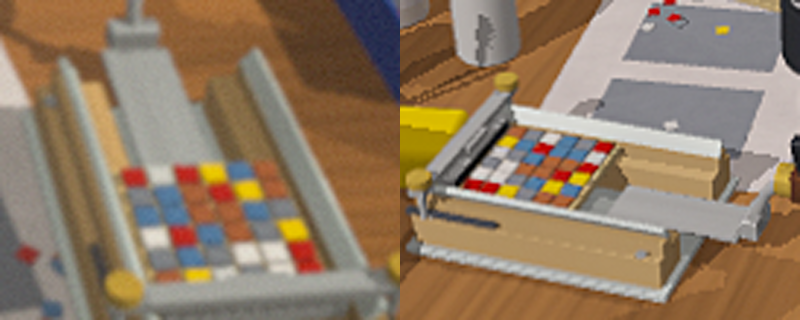

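The coaster stays put against the bar, and the blade is out from under it by about 15 mm. Lift, and carry back to the trowel's original free spot.

Request:
send_rows([
  [[6,0,-5],[0,0,0],0],
  [[6,0,-15],[0,0,0],0],
  [[0,0,-25],[0,0,0],0],
  [[0,0,-25],[0,0,0],0],
  [[0,-15,-10],[0,0,0],0],
  [[0,-30,0],[0,0,0],0],
  [[-8,-35,0],[0,0,0],0],
  [[-12,-40,0],[0,0,0],0],
  [[-14,-40,0],[0,0,0],0],
  [[-14,-35,0],[0,0,0],0],
  [[-12,-20,0],[0,0,0],0],
  [[-4,-8,0],[0,0,0],0],
])

```text
time: 24.8
eef_pos: [0.4686, -0.0117, 0.1409]
tool_rot: [0.008, 1.0, -0.0, -0.0]
force: [-0.4, 0.1, -1.1]
gripper_width: 0.274
```

Request:
send_rows([
  [[0,0,10],[0,0,0],0],
  [[0,0,20],[0,0,0],0],
  [[0,0,25],[0,0,0],0],
  [[0,0,15],[0,0,0],0],
  [[0,0,0],[0,0,0],0],
  [[0,0,0],[0,0,0],0],
])

```text
time: 25.4
eef_pos: [0.4677, -0.0085, 0.0711]
tool_rot: [0.006, 1.0, 0.0, -0.0]
force: [-0.1, -0.2, -2.0]
gripper_width: 0.273
```

```bash
python3 - <<'E'
from h import *
plan([.4693,-.0105,.0424],np.pi-0.0168)
s=bot.sense();print(s["force"],s["torque"],s["gripper_width"])
a=shot('scene','c14');b=shot('side','s14')
cv2.imwrite('pics/c14a.png',np.hstack([cv2.resize(a[170:350,200:425],(400,320),interpolation=cv2.INTER_CUBIC),cv2.resize(b[170:330,160:360],(400,320),interpolation=cv2.INTER_CUBIC)]))
E
```

```text
pos [467.7  -8.5  71.1] yaw 3.1303 down [-9.e-04  1.e-04 -1.e+00] t 25.4
shift now-axes mm [-1.6 -2.  28.7]
turn [ 0.0001 -0.0009  0.0055]
shift after-turn axes [-1.6 -2.  28.7]
[-0.13705054 -0.17431245 -2.02440584] [-0.04165552  0.1150794  -0.02748802] 0.2727555620025344
```

View pics/c14a.png

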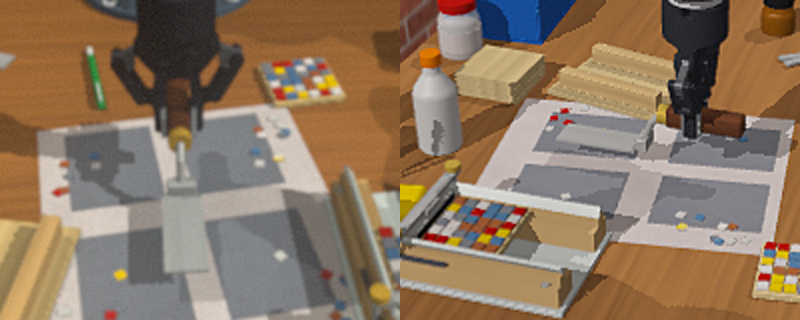

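Clear of everything. Lower the last 28.5 mm gently, ending in contact.

Request:
send_rows([
  [[0,0,8],[0,0,0],0],
  [[0,0,10],[0,0,0],0],
  [[0,0,5],[0,0,0],0],
  [[0,0,2],[0,0,0],0],
  [[0,0,1],[0,0,0],0],
  [[0,0,1],[0,0,0],0],
  [[0,0,0.8],[0,0,0],0],
  [[0,0,0],[0,0,0],0],
])

```text
time: 26.3
eef_pos: [0.4684, -0.0092, 0.0435]
tool_rot: [0.006, 1.0, 0.0, 0.0]
force: [-0.3, -0.2, -2.6]
gripper_width: 0.277
```

Request:
send_rows([
  [[0,0,0.6],[0,0,0],0],
  [[0,0,0.5],[0,0,0],0],
  [[0,0,0],[0,0,0],0],
])

```text
time: 26.6
eef_pos: [0.4684, -0.0092, 0.0425]
tool_rot: [0.006, 1.0, 0.0, 0.0]
force: [-2.3, 0.1, 3.4]
gripper_width: 0.272
```

Bench contact (fz +3.4). Release, then rise.

Request:
send_rows([
  [[0,0,0],[0,0,0],0.3],
  [[0,0,0],[0,0,0],0.45],
  [[0,0,0],[0,0,0],0.7],
  [[0,0,0],[0,0,0],1],
  [[0,0,0],[0,0,0],1],
  [[0,0,0],[0,0,0],1],
  [[0,0,0],[0,0,0],1],
])

```text
time: 27.3
eef_pos: [0.4683, -0.0092, 0.0423]
tool_rot: [0.006, 1.0, 0.0, 0.0]
force: [-1.2, 0.5, -0.5]
gripper_width: 1.0
```

Request:
send_rows([
  [[0,0,-10],[0,0,0],1],
  [[0,0,-20],[0,0,0],1],
  [[0,0,-35],[0,0,0],1],
  [[0,0,-40],[0,0,0],1],
  [[0,0,-40],[0,0,0],1],
  [[0,0,-40],[0,0,0],1],
  [[20,0,-30],[0,0,0],1],
  [[20,0,-20],[0,0,0],1],
  [[20,0,0],[0,0,0],1],
  [[0,0,0],[0,0,0],1],
  [[0,0,0],[0,0,0],1],
])

```text
time: 28.4
eef_pos: [0.4084, -0.0085, 0.2779]
tool_rot: [0.006, 1.0, -0.0, 0.001]
force: [0.4, 0.4, -0.4]
gripper_width: 1.003
```

```bash
python3 - <<'E'
from h import *
s=bot.sense();print(s["force"],s["gripper_width"],s["eef_pos"],s["time"])
shot('wrist','w15');shot('scene','c15')
E
```

```text
[ 0.36447879  0.4494812  -0.42383709] 1.0028643964262904 [ 0.40837655 -0.00846253  0.27789727] 28.4
```

View pics/w15.png

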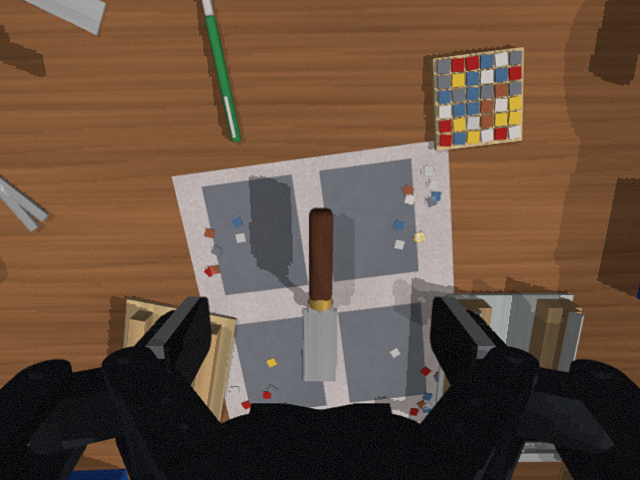

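View pics/c15.png

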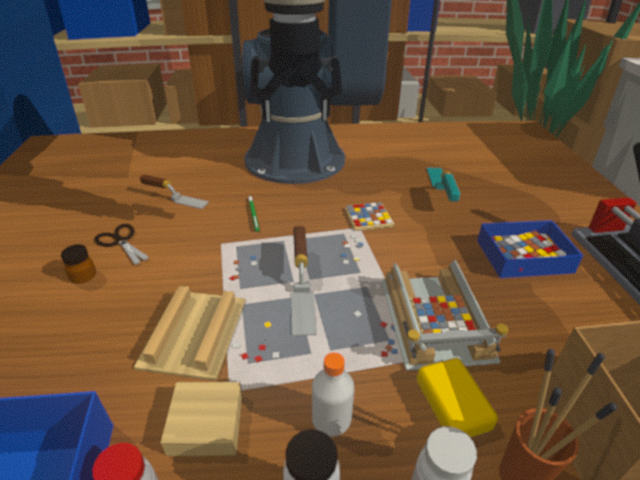

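The trowel lies flat in the middle and the coaster is in the cradle (410..475,278..335). As a last check, I compare the coaster before and after withdrawal in the fixed cameras.

```bash
python3 - <<'E'
from h import *
shot('side','s15')
def reg(a,b,box):
    y0,y1,x0,x1=box
    g=lambda f:cv2.cvtColor(cv2.imread(f"pics/{f}.png"),cv2.COLOR_BGR2GRAY)[y0:y1,x0:x1].astype(np.float32)
    return np.round(cv2.phaseCorrelate(g(a),g(b),cv2.createHanningWindow((x1-x0,y1-y0),cv2.CV_32F)),2)
print("side pressed->now",reg('s12','s15',(262,302,170,225)),"scene",reg('c12','c15',(292,334,415,470)))
b=cv2.imread('pics/s15.png');a=cv2.imread('pics/c15.png')
cv2.imwrite('pics/f.png',np.hstack([cv2.resize(a[260:350,385:510],(400,288),interpolation=cv2.INTER_CUBIC),cv2.resize(b[235:325,145:270],(400,288),interpolation=cv2.INTER_CUBIC)]))
E
```

```text
Traceback (most recent call last):
ValueError: setting an array element with a sequence. The requested array has an inhomogeneous shape after 1 dimensions. The detected shape was (2,) + inhomogeneous part.
```

```bash
python3 - <<'E'
from h import *
def reg(a,b,box):
    y0,y1,x0,x1=box
    g=lambda f:cv2.cvtColor(cv2.imread(f"pics/{f}.png"),cv2.COLOR_BGR2GRAY)[y0:y1,x0:x1].astype(np.float32)
    return cv2.phaseCorrelate(g(a),g(b),cv2.createHanningWindow((x1-x0,y1-y0),cv2.CV_32F))
print("side pressed->now",reg('s12','s15',(262,302,170,225)),"scene",reg('c12','c15',(292,334,415,470)))
b=cv2.imread('pics/s15.png');a=cv2.imread('pics/c15.png')
cv2.imwrite('pics/f.png',np.hstack([cv2.resize(a[260:350,385:510],(400,288),interpolation=cv2.INTER_CUBIC),cv2.resize(b[235:325,145:270],(400,288),interpolation=cv2.INTER_CUBIC)]))
E
```

```text
side pressed->now ((-0.07465489170373019, -0.0524971215453931), 1.0106949832042058) scene ((-0.006951832557177795, 0.3448124580688017), 0.9625250735106292)
```

View pics/f.png

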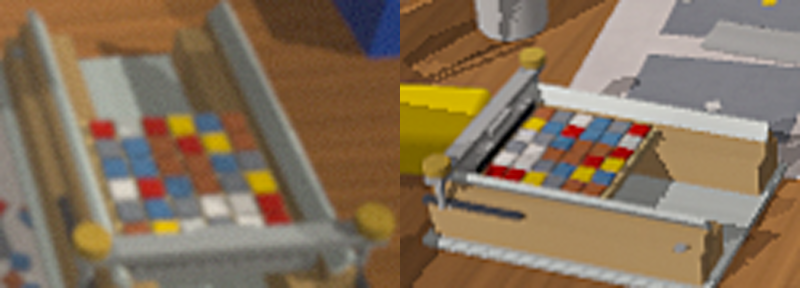

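```bash
python3 -c "
from cell import bot
print(bot.hand_in())"
```

```text
the job is handed in; nothing more can be done
None
```

The job is done and handed in, at about 28.6 s on the robot's clock. I used the larger brown-handled trowel. With it I lifted the coaster off the battens, carried it level and lowered it onto the cradle's ledges. I then pushed it with the heel to the stop bar, held it there about 1.5 s at roughly 7 N (peak about 8 N), drew the blade out and laid the trowel flat in its old free spot.

**What the last checks showed**
- **Coaster:** it sits level at the bar. Between the pressed and final pictures it moved less than 0.1 px in the side view. The scene view gave 0.34 px, towards the bar, which I take as noise.
- **Trowel and arm:** the trowel lies flat and clear of cradle and battens, the gripper is open and raised, and the wrist force reads near zero. The other things look unmoved.

**What disagreed**
- **Fixed cameras:** the scene and side cameras differed from the wrist camera and arm readings by about 2 to 4 mm. I relied on the two opposed wrist views, and the set-down showed no extra contact force.
- **Press:** during the press the vertical force rose by about 4 N, probably friction of the heel on the coaster's edge. The coaster showed no tilt.

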